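Hang, lock and fill the lamp return bin

ROBOT

A 6-joint arm with a two-finger parallel gripper is mounted at the origin on the work surface. World frame = base frame: x ahead of the robot, y to its left, z up, the work surface at z = 0. Lengths are in m, angles in rad, forces in N, time in s.
With the tool pointing down it reaches from about 0.375 to 0.925 m from the base axis. Payload 5.7 kg.
Tool frame: the origin (TCP) lies midway between the tips of the shut fingers; the grasp point (between the pads) lies 19 mm behind it; z points along the fingers, y is the line along which they close (so a half turn about z gives the same grasp; the last joint's range is limited). The gripper opens to 85 mm and grips with 20 to 120 N. Pads are 22 mm wide; open, the fingers measure 114 mm over their backs; the gripper's body (76 mm by 85 mm) begins 54 mm behind the grasp point. The pads swing forward as they close: fully open they stand 13 mm farther back than shut.
Start: joints at [1.08, 0.359, 1.51, -0, 1.272, -0.115], TCP at [0.22, 0.558, 0.231] pointing down, gripper open.
Joint ranges: [-2.97, 2.97], [-1.01, 2.36], [0.21, 2.38], [-0.96, 4.11], [0.2, 2.71], [-2.98, 2.98]. Speed limits (rad/s): [2.39, 2.39, 3.14, 3.14, 3.14, 3.14].

INTERFACE

Orientations are given as a 3x3 rotation matrix whose columns are the frame's x, y, z axes.
In Python, from rig import sensors, vision, r gives the robot as it stands. The module is installed in compiled form; this text tells all that it offers.
- The arm moves only by the tool step_arm, never from a script. Its argument "deltas" is a list of rows, each a list of 7 numbers: the turn, a rotation vector about the tool's x, y, z in degrees, then the shift along the tool's x, y, z in cm, then the gripper command: -1 is fully open, 1 is shut, values between are in proportion. In form: [[wx, wy, wz, x, y, z, grip], ...]. A call has 1 to 5 rows; each row shifts and turns the commanded pose from where the row before left it, along the tool's axes as they then stand; what a row does not reach is not made up. A row lasts 1/12 s, in which the tool goes at most 41.7 mm and 7.16 degrees, less where a joint would pass 70% of its speed; a pose out of reach is approached as far as the arm can. A call with a gripper value outside its range is refused whole. The fingers move at their own pace and stop on an object; "grip_force" is the grip in N (left out, the last holds). Time passes only in rows, so rows that do not move let the fingers close. It gives the time, the measured TCP pose, the force, the opening and the grip force at its end, in the units of the state.
- sensors.read_state(): the state, without advancing time (a new reading comes with each control period).
- vision.get_image(name): name is "side" or "top"; returns a dict with "img" (480x640x3 uint8, red, green, blue), "z_map" (480x640 float32, m along the optical axis (not along the pixel's ray), 0 where there is no reading), "K" (3x3 intrinsics, pixels), "k1" (the pictures are not rectified: a ray, as slopes to the right and down, at radius r is drawn at 1 + k1 r^2 times it, then the intrinsics apply), "rvec" (rotation vector, rad) and "tvec" (3), from world to camera coordinates, as OpenCV has them. Camera axes: x right, y down, z forward; pixel columns grow to the right and rows downward; lengths in m; the calibration is good to about 2 mm. A picture is of the moment at which its call begins.
- r.close_job(): hands the job in; it is judged then, once.
The state is a dict: "clock": time; "qpos": joint angles; "qvel": joint speeds; "joint_torque": joint torques, N m; "position": TCP position; "orientation": TCP orientation; "force": force on the tool from outside, world axes, zero at the start; "ft_torque": the same for the moment, N m; "opening": finger opening in m; "grip_force": force on a finger pad.
Only numpy, scipy, OpenCV 4.12 (cv2) and the standard library are available. Lean on these libraries where they do the work, as an engineer would, in place of code of your own. Each camera call takes 0.05 s, during which the arm holds its last target. There are 200 camera calls.

TASK

Get the lamp return point at this service counter ready and clear the counter: lift the empty divided bin over the rail of the louvred stand and let it down so that its lip hooks the rail between the two brackets, then flip the stand's cam lever over its high point until it snaps down over the lip. After that put every returned lamp into the hanging bin, the reflector spot lamps in the narrow compartment and the flat stick lamps in the wide one, leaving the desk things where they are.

Things in the scene. Friction and masses are not known exactly. Their poses are not given: they have to be found in the camera images.
- bin: Loose grey open bin, about 0.35 kg, empty, standing: 150 mm deep (own x), 186 wide (y), 50 high (z); front wall (-x) 8 mm lower; walls, floor 4 mm. Origin: centre of underside. A divider, 10 mm thick, 50 high, runs along x at y = -20 mm: wide compartment at +y, narrow at -y. Pinch the divider's middle from above to carry it. A hook lip sits on the back (+x) face (see point bin_lip).
- bin_lip (a point): Centre of the roof of the lip's slot (it bears on the rail): bin frame (78.5, 0, 46) mm, bin axes. The lip is 120 mm long along y: a 4 mm plate flush with the rim, then a sloping flange 3.5 mm thick down to 20 mm below the rim. The slot between back wall (bin x 75 mm) and flange is open downward: 7 mm wide at the roof, 16 mm at the mouth, so it centres itself as it drops on.
- bin_wide (a point): Centre of the wide compartment's floor (104 mm across y, 142 mm along x inside); bin frame (0, 37, 4) mm; axes as the bin's.
- bin_narrow (a point): Centre of the narrow compartment's floor (64 mm across y, 142 mm along x inside); bin frame (0, -57, 4) mm; axes as the bin's.
- stand: Fixed low louvred metal stand, 260 mm wide (own y), front to its -x; origin on the counter below the front face's middle. Front sheet 5 mm thick, 125 mm high; its top edge is the rail. Behind it a 24 mm gap, then a back sheet 108 mm high; two 8 mm thick brackets (tops at 115 mm) cross the gap, inner faces at y = +-78 mm. A foot 8 mm high reaches 30 mm forward.
- rail_mid (a point): Middle of the rail's top edge (centre of its thickness), 125 mm above the counter; stand axes. When hung, the bin's axes lie along the stand's, its back wall hugs the front sheet, the lip flange is in the gap, bin_lip is at this height (within 4 mm along x) and the bin's underside is 79 mm above the counter, tipped forward by up to 3 deg.
- lever_pivot (a point): Pivot of the cam lever, stand frame (8, 105, 137) mm, stand axes: on a 22 mm wide post (top 146 mm high) behind the rail, beyond the +y end of the bin's lip. The lever turns about the stand's x axis, in the upright plane along the rail.
- lever_tip (a point): Outer end of the lever, 90 mm from the pivot; the outer 30 mm is a black handle 16 mm thick (stand x) by 14 mm, the bar inside it 10 by 10 mm. Open, the lever leans 60 deg above level away from the bin (to stand +y), its end about 215 mm above the counter.
- lever (a joint): Cam lever angle, rad: 0 open, 0.52 upright (the spring's high point), 2.04 closed: nearly level along the rail, some 3 mm above the hooked lip, so it closes only over a seated lip and blocks an empty rail. Before 0.52 the spring pushes it back open (up to 0.2 N m), beyond it snaps shut. Pushing the handle along stand -y past upright is enough.
- spot1: Reflector spot lamp, 80 mm tall, 70 g, may be absent (None). Starts standing face down: round face 44 mm across (lowest 12 mm), aluminium cone, brass screw cap 26 mm across from 45 to 76 mm up, 4 mm contact on top. Origin: centre of the face, z towards the cap. Belongs in the narrow compartment, where three fit standing in a row along bin x.
- spot2: Reflector spot lamp, 80 mm tall, 70 g, may be absent (None). Starts standing face down: round face 44 mm across (lowest 12 mm), aluminium cone, brass screw cap 26 mm across from 45 to 76 mm up, 4 mm contact on top. Origin: centre of the face, z towards the cap. Belongs in the narrow compartment, where three fit standing in a row along bin x.
- spot3: Reflector spot lamp, 80 mm tall, 70 g, may be absent (None). Starts standing face down: round face 44 mm across (lowest 12 mm), aluminium cone, brass screw cap 26 mm across from 45 to 76 mm up, 4 mm contact on top. Origin: centre of the face, z towards the cap. Belongs in the narrow compartment, where three fit standing in a row along bin x.
- stick1: Flat twin-tube stick lamp lying down, 120 mm long (own x; short pins add 6), 28 wide, 18 high, 70 g, may be absent (None). White base 36 mm long at the -x end, two tubes (26 mm wide together). Origin: underside at mid-length; centre of mass about 9 mm towards the base. Belongs in the wide compartment, lying along bin x; they may lie on one another. Starts roughly along world y.
- stick2: Flat twin-tube stick lamp lying down, 120 mm long (own x; short pins add 6), 28 wide, 18 high, 70 g, may be absent (None). White base 36 mm long at the -x end, two tubes (26 mm wide together). Origin: underside at mid-length; centre of mass about 9 mm towards the base. Belongs in the wide compartment, lying along bin x; they may lie on one another. Starts roughly along world y.
- stick3: Flat twin-tube stick lamp lying down, 120 mm long (own x; short pins add 6), 28 wide, 18 high, 70 g, may be absent (None). White base 36 mm long at the -x end, two tubes (26 mm wide together). Origin: underside at mid-length; centre of mass about 9 mm towards the base. Belongs in the wide compartment, lying along bin x; they may lie on one another. Starts roughly along world y.
- mouse: Bystander: black computer mouse about 85 by 60 by 32 mm, loose; leave alone.
- tester: Bystander: white socket box 110 mm square with a clear globe bulb standing in it, 138 mm tall, loose; leave alone.
- stapler: Bystander: black stapler about 130 by 35 by 55 mm, loose; leave alone.

How it is judged:
On the way, in this order (a step that is already met when the one before it is completed fails the run):
1. the empty bin hangs by its lip on the rail between the brackets, level and let go (x of bin_lip in the frame of rail_mid between -0.008 and 0.008 m and y of bin_lip in the frame of rail_mid between -0.024 and 0.024 m and z of bin_lip in the frame of rail_mid between -0.005 and 0.005 m and angle between bin's own z axis and vertical below 0.09 rad and contact force between the fingers and bin below 0.1 N), for 0.3 s.
2. the cam lever has snapped closed over the hooked lip (value of joint lever above 1.95 rad and x of bin_lip in the frame of rail_mid between -0.008 and 0.008 m and y of bin_lip in the frame of rail_mid between -0.024 and 0.024 m and z of bin_lip in the frame of rail_mid between -0.005 and 0.005 m and angle between bin's own z axis and vertical below 0.09 rad), for 0.3 s.
3. all the returned lamps are in their compartments of the hanging bin (x of spot1 in the frame of bin_narrow between -0.075 and 0.075 m and y of spot1 in the frame of bin_narrow between -0.034 and 0.034 m and z of spot1 in the frame of bin_narrow between -0.006 and 0.05 m and linear speed of each of spot1, spot2, spot3, stick1, stick2, stick3 below 0.03 m/s and x of spot2 in the frame of bin_narrow between -0.075 and 0.075 m and y of spot2 in the frame of bin_narrow between -0.034 and 0.034 m and z of spot2 in the frame of bin_narrow between -0.006 and 0.05 m and x of spot3 in the frame of bin_narrow between -0.075 and 0.075 m and y of spot3 in the frame of bin_narrow between -0.034 and 0.034 m and z of spot3 in the frame of bin_narrow between -0.006 and 0.05 m and x of stick1 in the frame of bin_wide between -0.075 and 0.075 m and y of stick1 in the frame of bin_wide between -0.054 and 0.054 m and z of stick1 in the frame of bin_wide between -0.006 and 0.05 m and x of stick2 in the frame of bin_wide between -0.075 and 0.075 m and y of stick2 in the frame of bin_wide between -0.054 and 0.054 m and z of stick2 in the frame of bin_wide between -0.006 and 0.05 m and x of stick3 in the frame of bin_wide between -0.075 and 0.075 m and y of stick3 in the frame of bin_wide between -0.054 and 0.054 m and z of stick3 in the frame of bin_wide between -0.006 and 0.05 m and x of bin_lip in the frame of rail_mid between -0.008 and 0.008 m and y of bin_lip in the frame of rail_mid between -0.024 and 0.024 m and z of bin_lip in the frame of rail_mid between -0.005 and 0.005 m and angle between bin's own z axis and vertical below 0.09 rad), for 0.2 s.
At the end, for the whole second after the job is handed in: Bin hung: lip slot within 8 mm across the rail, 24 mm of its middle along it, 5 mm in height, tilt under 5 deg; lever above 1.95 rad; each spot lamp present in the narrow and each stick lamp in the wide compartment, origin under 50 mm above its floor; all released and at rest (all of step 3 and value of joint lever above 1.95 rad and contact force between the fingers and bin below 0.1 N and linear speed of bin below 0.02 m/s); the robot touches nothing.
It fails at once if the mouse was pushed more than 3 cm (distance of mouse from where it was at the start of the episode above 0.03 m).
It fails at once if the tester was pushed more than 3 cm (distance of tester from where it was at the start of the episode above 0.03 m).
It fails at once if the stapler was pushed more than 3 cm (distance of stapler from where it was at the start of the episode above 0.03 m).
Of spot1, spot2, spot3, stick1, stick2, stick3 only 4 to 6 are there at a start; the rules pass over those that are not, and their reading is None.
At some moment in a run one of spot1, spot2, spot3, stick1, stick2, stick3 may be knocked a few centimetres aside while the robot is not near it.
It also fails if it takes over 200 s, if anything falls off the work surface, if the arm or the gripper's body presses on something with over 40 N, if the wrist force passes 120 N, or if a joint passes its speed limit or range.

## Working session

There is one attempt and no reset: what is moved stays moved. The work goes in short steps, Python scripts to look and compute and a tool call to move; the robot and the scene stay as the last step left them, time stands still between calls to the robot, and variables do not carry over. Pictures are saved under pics/ and viewed, at most 14 in all, crops included, and the job is handed in when it is done.

Besides the shell and the picture viewer there is one more tool, called after ">>>" by a JSON object that holds its "api" and its "payload". step_arm: Moves the arm, as the interface text tells. Its arguments: {"type":"object","properties":{"deltas":{"type":"array","items":{"type":"array","items":{"type":"number"}}},"grip_force":{"type":"number"}},"required":["deltas"]}

```bash
mkdir -p pics
cat > h.py <<'E'
import numpy as np, cv2
from rig import sensors, vision, r
def cam(n):
    d=vision.get_image(n); d['R']=cv2.Rodrigues(np.array(d['rvec'],float))[0]; d['t']=np.array(d['tvec'],float).ravel(); d['K']=np.array(d['K'],float)
    return d
def rays(d,uv):
    dist=np.array([d['k1'],0,0,0],float)
    p=cv2.undistortPoints(np.array(uv,float).reshape(-1,1,2),d['K'],dist).reshape(-1,2)
    return np.c_[p,np.ones(len(p))]
def onplane(d,uv,z):
    q=rays(d,uv)@d['R']; c=-d['R'].T@d['t']
    return c+q*((z-c[2])/q[:,2])[:,None]
def cloud(d):
    v,u=np.mgrid[0:480,0:640]
    q=rays(d,np.c_[u.ravel(),v.ravel()])*d['z_map'].reshape(-1,1)
    P=(q-d['t'])@d['R']; P[d['z_map'].ravel()==0]=np.nan
    return P.reshape(480,640,3)
def save(n,img): cv2.imwrite('pics/'+n+'.png',cv2.cvtColor(img,cv2.COLOR_RGB2BGR))
E
python3 - <<'E'
from h import *
for n in('top','side'):
    d=cam(n); save(n+'0',d['img']); P=cloud(d); print(n,-d['R'].T@d['t'],d['K'][0,0],d['k1']); np.savez(n+'0.npz',P=P,img=d['img'])
s=sensors.read_state(); print(s['position'],s['orientation'],s['opening'],s['force'],s['clock'])
E
```

```text
top [0.35529311 0.02811201 1.27938327] 447.4028914837568 -0.057243332032989314
side [ 0.37042122 -0.85420493  0.71077888] 498.4120042142412 -0.03714065921979003
[0.21988561 0.55756388 0.23051775] [[-9.30220866e-01  3.66999232e-01 -8.39521532e-04]
 [ 3.67000120e-01  9.30219683e-01 -1.50093991e-03]
 [ 2.30095658e-04 -1.70431013e-03 -9.99998521e-01]] 0.08517955413958922 [ 0.25761121 -0.65210451 -0.23632731] 0.1
```

View pics/top0.png

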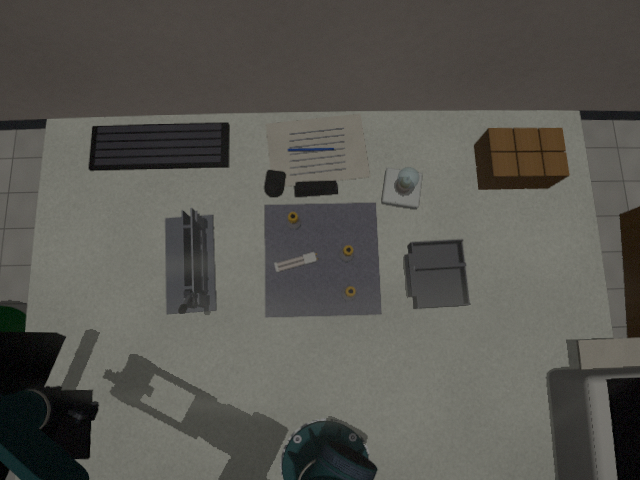

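View pics/side0.png

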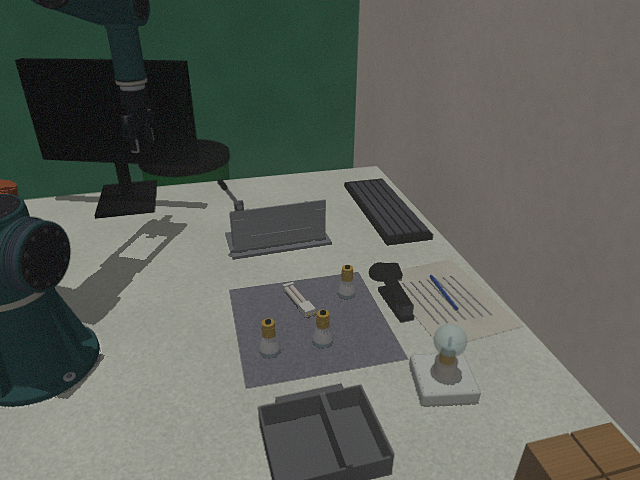

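The top view shows the bin at about (437,273) with its lip to the left. The stand is at (195,262), with its lever at the lower end near (190,308). The spots have caps at (293,216), (348,250) and (350,292), and one stick lies at (295,262). The mouse, stapler and tester are behind, at v≈185. The side view agrees: three spots, one stick.

Run:
```python
from h import *
T=np.load('top0.npz');P=T['P'];S=np.load('side0.npz')['P'];img=T['img']
def sel(P,u0,u1,v0,v1,z0,z1):
    Q=P[v0:v1,u0:u1].reshape(-1,3); return Q[(Q[:,2]>z0)&(Q[:,2]<z1)]
print('table z',np.nanmedian(P[330:350,400:460,2]),np.nanmedian(S[330:350,130:200,2]))
def rect(n,Q):
    if len(Q)<5: print(n,len(Q));return
    c,s,a=cv2.minAreaRect(Q[:,:2].astype(np.float32)*1000); print(n,len(Q),np.round(c,1),np.round(s,1),round(a,1),Q.min(0).round(3),Q.max(0).round(3))
rect('bin',sel(P,395,480,230,315,.02,.06)); rect('bin rim',sel(P,395,480,230,315,.044,.056))
rect('binS',sel(S,250,400,375,480,.044,.056))
B=sel(P,395,480,255,280,.044,.056)
print('rim hist y');
rect('stand top',sel(P,160,225,200,320,.118,.132)); rect('stand topS',sel(S,220,335,180,260,.119,.13))
rect('back',sel(P,160,225,200,320,.100,.1135))
rect('post/lever',sel(P,160,225,200,330,.138,.25));rect('leverS',sel(S,210,250,170,215,.138,.25))
rect('leverend',sel(P,150,225,200,340,.19,.25));rect('leverendS',sel(S,210,250,170,215,.195,.25))
for i,(u,v) in enumerate([(293,216),(348,250),(350,292)]):
    rect('spot%d cap'%i,sel(P,u-10,u+10,v-10,v+10,.06,.09))
for i,(u,v) in enumerate([(347,268),(322,315),(268,325)]):
    rect('spotS%d cap'%i,sel(S,u-12,u+12,v-12,v+12,.06,.09))
rect('stick',sel(P,270,322,245,277,.008,.03));rect('stickS',sel(S,280,320,280,318,.008,.03))
# base (white) end by colour
im=img[245:277,270:322].astype(int);Q=P[245:277,270:322]
m=(im.min(2)>150);print('white',Q[m][:,:].mean(0),m.sum())
rect('tester',sel(P,375,430,160,215,.02,.2));rect('mouse',sel(P,258,290,165,200,.01,.1));rect('stapler',sel(P,290,342,175,200,.01,.1))
for n,u0,u1,v0,v1 in(('bin',395,480,230,315),('stand',155,225,200,325)):
    save(n+'c',cv2.resize(img[v0:v1,u0:u1],None,fx=5,fy=5,interpolation=cv2.INTER_CUBIC))
a=cv2.imread('pics/binc.png');b=cv2.imread('pics/standc.png');H=max(a.shape[0],b.shape[0])
o=np.zeros((H,a.shape[1]+b.shape[1],3),np.uint8);o[:a.shape[0],:a.shape[1]]=a;o[:b.shape[0],a.shape[1]:]=b;cv2.imwrite('pics/crop.png',o);print(o.shape)
```

```text
table z -0.0002739013669963051 0.00043954502742721367
bin 1211 [ 508.9 -325.4] [187.5 169.6] 2.0 [ 0.414 -0.413  0.02 ] [ 0.602 -0.239  0.057]
bin rim 672 [ 509.1 -328. ] [186.8 164.9] 1.8 [ 0.414 -0.413  0.044] [ 0.602 -0.245  0.056]
binS 1854 [ 507.5 -329.6] [188.1 164.8] 1.6 [ 0.412 -0.412  0.044] [ 0.604 -0.246  0.055]
rim hist y
stand top 256 [560.8 344.9] [257.   24.8] 2.5 [0.433 0.327 0.118] [0.69  0.354 0.132]
stand topS 305 [559.5 335.6] [261.2  20.3] 0.7 [0.429 0.324 0.119] [0.69  0.347 0.13 ]
back 376 [560.8 347.1] [260.5  42.8] 3.0 [0.431 0.32  0.1  ] [0.691 0.372 0.113]
post/lever 171 [435.8 339.2] [59.2 23. ] 2.9 [0.407 0.327 0.138] [0.465 0.352 0.22 ]
leverS 189 [434.9 333.4] [61.2 27.3] 11.3 [0.405 0.322 0.138] [0.465 0.352 0.219]
leverend 71 [417.7 334.5] [22.4 15.7] 0.9 [0.407 0.327 0.194] [0.429 0.342 0.22 ]
leverendS 64 [415.4 331.1] [18.4 21.7] 83.5 [0.405 0.322 0.195] [0.427 0.341 0.219]
spot0 cap 82 [671.1  73.9] [25.1 26.2] 87.4 [0.658 0.061 0.061] [0.684 0.087 0.083]
spot1 cap 84 [575.6 -75.6] [24.6 24.5] 89.7 [ 0.563 -0.088  0.063] [ 0.588 -0.063  0.085]
spo
[... 192 characters left out ...]
.4 -80.2] [27.1 26.7] 76.1 [ 0.56  -0.093  0.06 ] [ 0.587 -0.065  0.083]
spotS2 cap 173 [460.2 -79.8] [28.2 26.5] 78.4 [ 0.447 -0.095  0.06 ] [ 0.473 -0.066  0.083]
stick 383 [556.5  68.4] [ 29.3 124.5] 15.7 [0.529 0.007 0.008] [0.584 0.13  0.024]
stickS 433 [554.4  66.7] [ 29.8 129.5] 14.5 [0.527 0.005 0.008] [0.581 0.131 0.021]
white [nan nan nan] 0
tester 1380 [ 766.5 -248. ] [111.8 111.8] 79.6 [ 0.704 -0.311  0.021] [ 0.828 -0.186  0.14 ]
mouse 476 [789.5 130.3] [58.3 81.8] 82.2 [0.749 0.099 0.01 ] [0.832 0.159 0.036]
stapler 541 [769.2   7.5] [ 34.1 128.5] 3.3 [ 0.75  -0.057  0.01 ] [0.788 0.071 0.06 ]
(625, 775, 3)<stdin>:24: RuntimeWarning: Mean of empty slice.
  ret = um.true_divide(
```

View pics/crop.png

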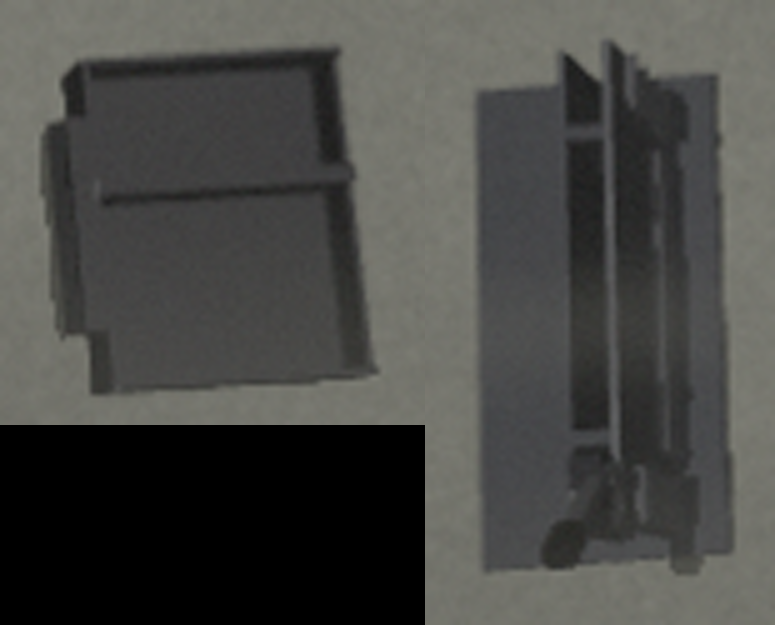

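Run:
```python
from h import *
T=np.load('top0.npz');S=np.load('side0.npz')
def sel(P,u0,u1,v0,v1,z0,z1):
    Q=P[v0:v1,u0:u1].reshape(-1,3); return Q[(Q[:,2]>z0)&(Q[:,2]<z1)]
for n,P,b,s in(('top',T['P'],(395,480,230,315),(160,225,200,320)),('side',S['P'],(250,400,375,480),(220,335,180,260))):
    Q=sel(P,*b,.044,.056)
    D=Q[(Q[:,1]>-.39)&(Q[:,1]<-.27)&(abs(Q[:,0]-.528)<.025)]
    k=np.polyfit(D[:,1],D[:,0],1); print(n,'divider n',len(D),'yaw',-np.degrees(np.arctan(k[0])),'x at y=-.33',np.polyval(k,-.33), 'spread',(D[:,0]-np.polyval(k,D[:,1])).std())
    F=Q[(Q[:,1]<-.38)&(Q[:,0]>.44)&(Q[:,0]<.57)]; 
    print(' front wall y', np.percentile(F[:,1],[2,50,98]), np.degrees(np.arctan(np.polyfit(F[:,0],F[:,1],1)[0])))
    for lo,hi in((.42,.44),(.47,.55),(.58,.6)):
        L=Q[(Q[:,0]>lo)&(Q[:,0]<hi)&(Q[:,1]>-.3)]; print(' back',lo,np.percentile(L[:,1],[2,50,98]))
    Q=sel(P,*s,.117,.133); Q=Q[(Q[:,0]>.47)&(Q[:,0]<.68)]
    k,cc=cv2.fitLine(Q[:,:2].astype(np.float32),cv2.DIST_HUBER,0,.001,.001).reshape(2,2);print(' rail n',len(Q),'ang',np.degrees(np.arctan(k[1]/k[0])),'y at x=.56',cc[1]+(.56-cc[0])*k[1]/k[0],np.percentile(Q[:,1],[2,50,98]))
    Q=sel(P,*s,.06,.133); Q=Q[(Q[:,1]<.345)];print(' x ends',np.percentile(Q[:,0],[.3,99.7]))
```

```text
top divider n 161 yaw 1.6339276442209683 x at y=-.33 0.5290768629988901 spread 0.0030757001308282742
 front wall y [-0.4093947  -0.40179382 -0.38107972] 8.459107570823868
 back 0.42 [-0.26720728 -0.26437117 -0.26245615]
 back 0.47 [-0.29628324 -0.25764994 -0.24671487]
 back 0.58 [-0.2869819  -0.26476004 -0.25712064]
 rail n 216 ang 2.9475484 y at x=.56 0.33580422 [0.33017118 0.33663071 0.34627834]
 x ends [0.43135055 0.68881323]
side divider n 430 yaw 1.9407673053309593 x at y=-.33 0.5267467817837824 spread 0.0032118933737138393
 front wall y [-0.41134384 -0.40085091 -0.3806596 ] 9.52744098944528
 back 0.42 [-0.26873014 -0.26624355 -0.26155194]
 back 0.47 [-0.296671   -0.26143714 -0.24877995]
 back 0.58 [-0.29820303 -0.26878786 -0.25820701]
 rail n 292 ang 2.9548383 y at x=.56 0.3349115 [0.32796016 0.33549248 0.34471189]
 x ends [0.42951678 0.68910305]
```

>>> {"api": "step_arm", "payload": {"deltas": [[0,0,6.67,0,0,-0.5,0],[0,0,6.67,0,0,-0.5,0],[0,0,6.67,0,0,-0.5,0],[0,0,6.67,0,0,-0.5,0],[0,0,6.67,0,0,-0.5,0]]}}

```text
clock: 0.52
position: [0.22, 0.5577, 0.256]
orientation: [[-0.571, 0.821, -0.001], [0.821, 0.571, -0.001], [-0.001, -0.001, -1.0]]
force: [-1.2, -0.1, -1.0]
opening: 0.0426
grip_force: 0.0
```

>>> {"api": "step_arm", "payload": {"deltas": [[0,0,6.67,0,0,-0.5,0],[0,0,6.67,0,0,-0.5,0],[0,0,6.67,0,0,-0.5,0],[0,0,6.67,0,0,-0.5,0],[0,0,6.67,0,0,-0.5,0]]}}

```text
clock: 0.93
position: [0.22, 0.5577, 0.281]
orientation: [[-0.025, 1.0, -0.001], [1.0, 0.025, -0.001], [-0.001, -0.001, -1.0]]
force: [-0.6, -0.0, 0.0]
opening: 0.0428
grip_force: 0.0
```

>>> {"api": "step_arm", "payload": {"deltas": [[0,0,0,-3.1,1.44,0,0],[0,0,0,-3.1,1.44,0,0],[0,0,0,-3.1,1.44,0,0],[0,0,0,-3.1,1.44,0,0],[0,0,0,-3.1,1.44,0,0]]}}

```text
clock: 1.35
position: [0.297, 0.4038, 0.2809]
orientation: [[-0.032, 1.0, -0.001], [1.0, 0.032, -0.001], [-0.001, -0.001, -1.0]]
force: [0.7, -0.4, -0.3]
opening: 0.0425
grip_force: 0.0
```

>>> {"api": "step_arm", "payload": {"deltas": [[0,0,0,-3.1,1.44,0,0],[0,0,0,-3.1,1.44,0,0],[0,0,0,-3.1,1.44,0,0],[0,0,0,-3.1,1.44,0,0],[0,0,0,-3.1,1.44,0,0]]}}

```text
clock: 1.77
position: [0.3738, 0.2511, 0.2811]
orientation: [[-0.031, 1.0, -0.0], [1.0, 0.031, -0.0], [-0.0, -0.0, -1.0]]
force: [0.3, -0.1, -0.8]
opening: 0.0428
grip_force: 0.0
```

>>> {"api": "step_arm", "payload": {"deltas": [[0,0,0,-3.1,1.44,0,0],[0,0,0,-3.1,1.44,0,0],[0,0,0,-3.1,1.44,0,0],[0,0,0,-3.1,1.44,0,0],[0,0,0,-3.1,1.44,0,0]]}}

```text
clock: 2.18
position: [0.4506, 0.0983, 0.2811]
orientation: [[-0.031, 1.0, -0.0], [1.0, 0.031, -0.0], [0.0, -0.0, -1.0]]
force: [1.1, -0.2, 0.3]
opening: 0.0426
grip_force: 0.0
```

>>> {"api": "step_arm", "payload": {"deltas": [[0,0,0,-3.36,0.49,1.2,0],[0,0,0,-3.36,0.49,1.2,0],[0,0,0,-3.36,0.49,1.2,0],[0,0,0,-3.36,0.49,1.2,0],[0,0,0,-3.36,0.49,1.2,0]]}}

```text
clock: 2.6
position: [0.4798, -0.0688, 0.2206]
orientation: [[-0.031, 1.0, -0.0], [1.0, 0.031, 0.0], [0.0, -0.0, -1.0]]
force: [1.9, 0.1, -1.3]
opening: 0.0427
grip_force: 0.0
```

>>> {"api": "step_arm", "payload": {"deltas": [[0,0,0,-3.36,0.49,1.2,0],[0,0,0,-3.36,0.49,1.2,0],[0,0,0,-3.36,0.49,1.2,0],[0,0,0,-3.36,0.49,1.2,0],[0,0,0,-3.36,0.49,1.2,0]]}}

```text
clock: 3.02
position: [0.5095, -0.2359, 0.1604]
orientation: [[-0.031, 1.0, -0.001], [1.0, 0.031, 0.0], [0.0, -0.001, -1.0]]
force: [0.9, 0.1, 0.3]
opening: 0.0425
grip_force: 0.0
```

>>> {"api": "step_arm", "payload": {"deltas": [[0,0,0,-3.36,0.49,1.2,0],[0,0,0,-3.36,0.49,1.2,0],[0,0,0,-3.36,0.49,1.2,0],[0,0,0,0,0,0,0],[0,0,0,0,0,0,0]]}}

```text
clock: 3.43
position: [0.527, -0.336, 0.1238]
orientation: [[-0.028, 1.0, -0.002], [1.0, 0.028, 0.001], [0.001, -0.002, -1.0]]
force: [0.2, -0.4, -1.2]
opening: 0.0428
grip_force: 0.0
```

>>> {"api": "step_arm", "payload": {"deltas": [[0,0,0,0.15,0.1,2.5,0],[0,0,0,0,0,2.5,0],[0,0,0,0,0,2.5,0],[0,0,0,0,0,2.0,0],[0,0,0,0,0,0.6,0]], "grip_force": 80}}

```text
clock: 3.85
position: [0.5264, -0.33, 0.0217]
orientation: [[-0.032, 0.999, -0.005], [0.999, 0.032, 0.004], [0.004, -0.004, -1.0]]
force: [0.8, 0.3, 0.3]
opening: 0.0426
grip_force: 0.0
```

>>> {"api": "step_arm", "payload": {"deltas": [[0,0,0,0,0,0,1],[0,0,0,0,0,0,1],[0,0,0,0,0,0,1],[0,0,0,0,0,0,1],[0,0,0,0,0,0,1]]}}

```text
clock: 4.27
position: [0.5294, -0.3334, 0.026]
orientation: [[-0.031, 1.0, 0.002], [1.0, 0.031, -0.001], [-0.001, 0.002, -1.0]]
force: [-0.6, 2.2, 4.9]
opening: 0.0085
grip_force: 80.5
```

>>> {"api": "step_arm", "payload": {"deltas": [[0,0,0,0,0,0,1],[0,0,0,0,0,0,1],[0,0,0,0,0,-1,1],[0,0,0,0,0,-1,1],[0,0,0,0,0,0,1]]}}

```text
clock: 4.68
position: [0.5297, -0.3342, 0.0467]
orientation: [[-0.031, 1.0, 0.003], [1.0, 0.031, -0.002], [-0.003, 0.003, -1.0]]
force: [0.3, 0.4, -3.5]
opening: 0.0084
grip_force: 79.2
```

>>> {"api": "step_arm", "payload": {"deltas": [[0,0,-1.15,0,0,-2.75,1],[0,0,0,0,0,-2.75,1],[0,0,0,0,0,-2.75,1],[0,0,0,0,0,-2.75,1],[0,0,0,1.5,0.23,0,1]]}}

```text
clock: 5.1
position: [0.5336, -0.323, 0.1607]
orientation: [[-0.049, 0.999, 0.009], [0.999, 0.049, -0.009], [-0.01, 0.009, -1.0]]
force: [1.8, -1.7, -2.9]
opening: 0.0082
grip_force: 79.3
```

>>> {"api": "step_arm", "payload": {"deltas": [[0,0,0,3.06,0.463,0,1],[0,0,0,3.06,0.463,0,1],[0,0,0,3.06,0.463,0,1],[0,0,0,3.06,0.463,0,1],[0,0,0,3.06,0.463,0,1]]}}

```text
clock: 5.52
position: [0.5445, -0.1619, 0.1535]
orientation: [[-0.05, 0.999, -0.001], [0.999, 0.05, 0.001], [0.001, -0.001, -1.0]]
force: [1.1, -0.3, -3.9]
opening: 0.0083
grip_force: 79.2
```

>>> {"api": "step_arm", "payload": {"deltas": [[0,0,0,3.06,0.463,0,1],[0,0,0,3.06,0.463,0,1],[0,0,0,3.06,0.463,0,1],[0,0,0,3.06,0.463,0,1],[0,0,0,3.06,0.463,0,1]]}}

```text
clock: 5.93
position: [0.5598, -0.008, 0.1535]
orientation: [[-0.051, 0.999, -0.001], [0.999, 0.051, 0.0], [0.0, -0.001, -1.0]]
force: [0.5, -0.1, -3.8]
opening: 0.0082
grip_force: 79.2
```

>>> {"api": "step_arm", "payload": {"deltas": [[0,0,0,3.06,0.463,0,1],[0,0,0,3.06,0.463,0,1],[0,0,0,3.06,0.463,0,1],[0,0,0,3.06,0.463,0,1],[0,0,0,3.06,0.463,0,1]]}}

```text
clock: 6.35
position: [0.5749, 0.1458, 0.1534]
orientation: [[-0.051, 0.999, -0.001], [0.999, 0.051, -0.0], [-0.0, -0.001, -1.0]]
force: [0.5, -0.1, -3.5]
opening: 0.0087
grip_force: 79.2
```

>>> {"api": "step_arm", "payload": {"deltas": [[0,0,0,3.06,0.463,0,1],[0,0,0,3.06,0.463,0,1],[0,0,0,1.5,0.23,0,1],[0,0,0,0,0,0,1],[0,0,0,0,0,0,1]]}}

```text
clock: 6.77
position: [0.5828, 0.2212, 0.1534]
orientation: [[-0.053, 0.999, -0.001], [0.999, 0.053, -0.001], [-0.001, -0.001, -1.0]]
force: [-1.0, -1.9, -4.7]
opening: 0.0085
grip_force: 79.3
```

Run:
```python
from h import *
print(sensors.read_state()['position'])
for n in('top','side'):
    d=cam(n); P=cloud(d); np.savez(n+'1.npz',P=P,img=d['img']); save(n+'1',d['img'])
t=cv2.imread('pics/top1.png')[190:340,150:350];s=cv2.imread('pics/side1.png')[130:290,190:390]
cv2.imwrite('pics/c1.png',np.hstack([cv2.resize(t,(400,300)),cv2.resize(s[:150],(400,300))]))
```

```text
[0.58278302 0.2211792  0.15340742]
```

View pics/c1.png

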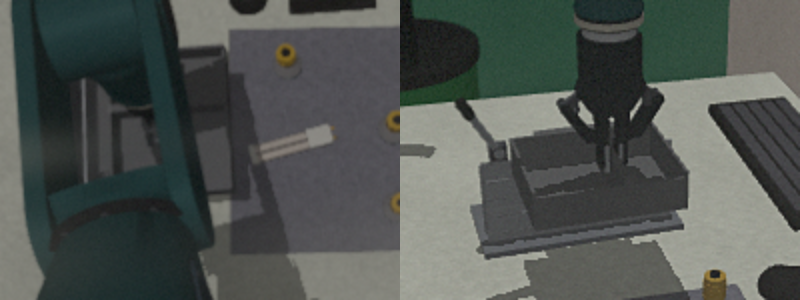

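Left is the top view: the bin sits in front of the stand, partly hidden by the arm. Right is the side view: the bin hangs level from the divider, clear of the rail.

Run:
```python
from h import *
import itertools
for n,(u0,u1,v0,v1) in(('side',(235,395,185,245)),('top',(180,270,205,295))):
    Q=np.load(n+'1.npz')['P'][v0:v1,u0:u1].reshape(-1,3)
    Q=Q[(Q[:,2]>.12)&(Q[:,2]<.21)&(Q[:,1]>.12)&(Q[:,1]<.33)]
    print(n,len(Q),np.percentile(Q,[1,50,99],axis=0).round(4).tolist())
    fr=Q[(Q[:,1]<.16)]; print(' front: z',np.percentile(fr[:,2],[1,50,99]).round(4),'x',np.percentile(fr[:,0],[.5,99.5]).round(4))
    for x0,x1 in((.475,.50),(.50,.53),(.62,.65)):
        f=Q[(Q[:,0]>x0)&(Q[:,0]<x1)]
        if len(f): print(' ',x0,'ymin',np.percentile(f[:,1],[1,3]).round(4),'ymax',np.percentile(f[:,1],[97,99]).round(4),'ztop',np.percentile(f[:,2],[98]).round(4))
```

```text
side 3745 [[0.4657, 0.1367, 0.1285], [0.5591, 0.2133, 0.1516], [0.655, 0.3022, 0.2077]]
 front: z [0.1284 0.1517 0.1782] x [0.4721 0.6571]
  0.475 ymin [0.1353 0.1357] ymax [0.2887 0.2896] ztop [0.1775]
  0.5 ymin [0.1372 0.1378] ymax [0.2928 0.3   ] ztop [0.179]
  0.62 ymin [0.1424 0.1438] ymax [0.2955 0.2968] ztop [0.1747]
top 2356 [[0.4752, 0.141, 0.1268], [0.5612, 0.1865, 0.1336], [0.6551, 0.3077, 0.1803]]
 front: z [0.1273 0.1478 0.1802] x [0.4747 0.658 ]
  0.475 ymin [0.1397 0.1398] ymax [0.2857 0.2969] ztop [0.1796]
  0.5 ymin [0.1412 0.1419] ymax [0.3014 0.3073] ztop [0.1794]
  0.62 ymin [0.1477 0.148 ] ymax [0.2076 0.209 ] ztop [0.1701]
```

>>> {"api": "step_arm", "payload": {"deltas": [[0,0,0,1.75,0,0,1],[0,0,0,1.75,0,0,1],[0,0,0,0,0,0,1],[0,0,0,0,0,1,1],[0,0,0,0,0,1,1]]}}

```text
clock: 7.28
position: [0.5824, 0.2543, 0.134]
orientation: [[-0.05, 0.999, 0.001], [0.999, 0.05, -0.0], [-0.001, 0.001, -1.0]]
force: [0.0, 0.5, -3.9]
opening: 0.0077
grip_force: 79.3
```

>>> {"api": "step_arm", "payload": {"deltas": [[0,0,0,0,0,0.6,1],[0,0,0,0,0,0.6,1],[0,0,0,0,0,0.5,1],[0,0,0,0,0,0,1],[0,0,0,0,0,0,1]]}}

```text
clock: 7.7
position: [0.5817, 0.2552, 0.1168]
orientation: [[-0.051, 0.999, -0.001], [0.999, 0.051, -0.0], [-0.0, -0.001, -1.0]]
force: [-0.1, 0.7, -4.0]
opening: 0.0085
grip_force: 79.1
```

>>> {"api": "step_arm", "payload": {"deltas": [[0,0,0,0.1,0,0,1],[0,0,0,0.1,0,0,1],[0,0,0,0,0,0,1]]}}

```text
clock: 7.95
position: [0.5822, 0.258, 0.1178]
orientation: [[-0.051, 0.999, 0.001], [0.999, 0.051, 0.0], [0.0, 0.001, -1.0]]
force: [-1.2, -0.4, -2.7]
opening: 0.0088
grip_force: 79.1
```

>>> {"api": "step_arm", "payload": {"deltas": [[0,0,0,0.1,0,0,1],[0,0,0,0.1,0,0,1],[0,0,0,0,0,0,1]]}}

```text
clock: 8.2
position: [0.5818, 0.2599, 0.1175]
orientation: [[-0.051, 0.999, 0.0], [0.999, 0.051, 0.0], [0.0, 0.0, -1.0]]
force: [0.3, 0.2, -2.9]
opening: 0.0087
grip_force: 79.1
```

>>> {"api": "step_arm", "payload": {"deltas": [[0,0,0,0.1,0,0,1],[0,0,0,0.1,0,0,1],[0,0,0,0,0,0,1]]}}

```text
clock: 8.45
position: [0.5816, 0.2618, 0.1173]
orientation: [[-0.051, 0.999, -0.0], [0.999, 0.051, 0.0], [0.0, -0.0, -1.0]]
force: [-0.8, 0.9, -4.0]
opening: 0.0083
grip_force: 79.1
```

>>> {"api": "step_arm", "payload": {"deltas": [[0,0,0,0,0,0.15,1],[0,0,0,0,0,0.15,1],[0,0,0,0,0,0,1]]}}

```text
clock: 8.7
position: [0.5813, 0.2614, 0.1138]
orientation: [[-0.051, 0.999, -0.001], [0.999, 0.051, -0.0], [-0.0, -0.001, -1.0]]
force: [-0.2, -1.1, -3.7]
opening: 0.0085
grip_force: 79.1
```

Run:
```python
from h import *
print(sensors.read_state()['position'])
d=cam('side'); P=cloud(d); np.savez('side2.npz',P=P,img=d['img'])
save('c2',cv2.resize(d['img'][170:270,215:355],None,fx=5,fy=5,interpolation=cv2.INTER_CUBIC))
```

```text
[0.58134897 0.26141263 0.11380238]
```

View pics/c2.png

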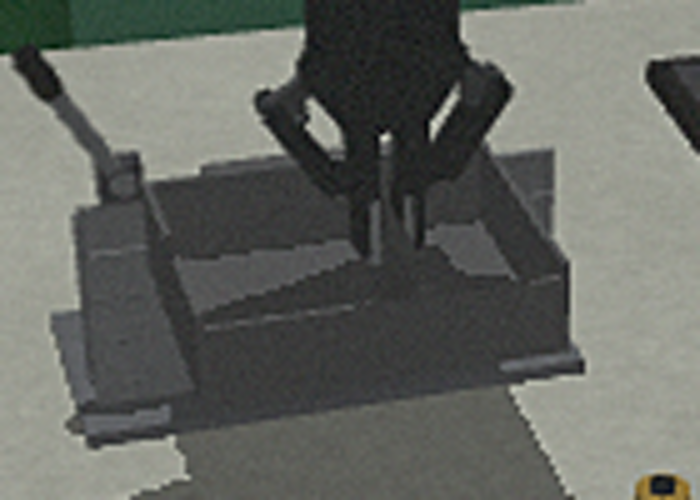

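The side view shows the bin close against the front sheet, with its lip at the back just above the rail. Next I lower it, watching the force.

>>> {"api": "step_arm", "payload": {"deltas": [[0,0,0,0,0,0.2,1],[0,0,0,0,0,0.2,1],[0,0,0,0,0,0,1]]}}

```text
clock: 9.0
position: [0.5813, 0.2614, 0.1097]
orientation: [[-0.051, 0.999, -0.001], [0.999, 0.051, -0.0], [-0.0, -0.001, -1.0]]
force: [0.1, -0.5, -3.6]
opening: 0.0083
grip_force: 79.1
```

>>> {"api": "step_arm", "payload": {"deltas": [[0,0,0,0,0,0.2,1],[0,0,0,0,0,0.1,1],[0,0,0,0,0,0,1]]}}

```text
clock: 9.25
position: [0.5814, 0.2615, 0.1069]
orientation: [[-0.051, 0.999, -0.001], [0.999, 0.051, -0.0], [-0.0, -0.001, -1.0]]
force: [-0.1, -0.2, -3.8]
opening: 0.0085
grip_force: 79.2
```

>>> {"api": "step_arm", "payload": {"deltas": [[0,0,0,0,0,0.1,1],[0,0,0,0,0,0.1,1],[0,0,0,0,0,0,1]]}}

```text
clock: 9.5
position: [0.5815, 0.2615, 0.1051]
orientation: [[-0.051, 0.999, -0.0], [0.999, 0.051, -0.0], [-0.0, -0.0, -1.0]]
force: [0.0, -0.7, -2.8]
opening: 0.0086
grip_force: 79.2
```

>>> {"api": "step_arm", "payload": {"deltas": [[0,0,0,0,0,0.1,1],[0,0,0,0,0,0,1],[0,0,0,0,0,0,1]]}}

```text
clock: 9.75
position: [0.5817, 0.2616, 0.1046]
orientation: [[-0.051, 0.999, 0.0], [0.999, 0.051, 0.0], [0.0, 0.0, -1.0]]
force: [-0.2, -0.5, -0.6]
opening: 0.0084
grip_force: 79.8
```

>>> {"api": "step_arm", "payload": {"deltas": [[0,0,0,0,0,0.1,1],[0,0,0,0,0,0,1],[0,0,0,0,0,0,1]]}}

```text
clock: 10.0
position: [0.5818, 0.2617, 0.1041]
orientation: [[-0.051, 0.999, 0.001], [0.999, 0.051, 0.0], [0.0, 0.001, -1.0]]
force: [-2.6, -2.6, 3.9]
opening: 0.0085
grip_force: 80.6
```

>>> {"api": "step_arm", "payload": {"deltas": [[0,0,0,0,0,0.1,1],[0,0,0,0,0,0,1],[0,0,0,0,0,0,1]]}}

```text
clock: 10.25
position: [0.5819, 0.2616, 0.1037]
orientation: [[-0.051, 0.999, 0.001], [0.999, 0.051, 0.0], [0.0, 0.001, -1.0]]
force: [-3.6, -2.6, 9.4]
opening: 0.0085
grip_force: 81.3
```

>>> {"api": "step_arm", "payload": {"deltas": [[0,0,0,0,0,0.1,1],[0,0,0,0,0,0,1],[0,0,0,0,0,0,1]]}}

```text
clock: 10.5
position: [0.5819, 0.2611, 0.1028]
orientation: [[-0.051, 0.999, 0.001], [0.999, 0.051, -0.0], [-0.0, 0.001, -1.0]]
force: [-4.3, -4.0, 11.8]
opening: 0.0086
grip_force: 81.7
```

>>> {"api": "step_arm", "payload": {"deltas": [[0,0,0,0,0,-0.2,1],[0,0,0,0,0,0,-0.2],[0,0,0,0,0,0,-0.2],[0,0,0,0,0,0,-0.2],[0,0,0,0,0,0,-0.2]]}}

```text
clock: 10.92
position: [0.5818, 0.2617, 0.103]
orientation: [[-0.051, 0.999, 0.0], [0.999, 0.051, -0.0], [-0.0, 0.0, -1.0]]
force: [-0.9, 0.3, -0.4]
opening: 0.0514
grip_force: 0.0
```

>>> {"api": "step_arm", "payload": {"deltas": [[0,0,0,0,0,-1,-0.2],[0,0,0,0,0,-2,-0.2],[0,0,0,0,0,-3,-0.2],[0,0,0,0,0,-3,-0.2],[0,0,0,0,0,-3,-0.2]]}}

```text
clock: 11.33
position: [0.5814, 0.2616, 0.225]
orientation: [[-0.051, 0.999, -0.0], [0.999, 0.051, -0.0], [-0.0, -0.0, -1.0]]
force: [0.5, 0.0, 0.2]
opening: 0.0513
grip_force: 0.0
```

>>> {"api": "step_arm", "payload": {"deltas": [[0,0,0,-3,-1,-3,1],[0,0,0,-3,-3,-2,1],[0,0,0,-3,-3,0,1],[0,0,0,-3,-3,0,1],[0,0,0,0,0,0,1]]}}

```text
clock: 11.75
position: [0.4858, 0.1385, 0.2698]
orientation: [[-0.049, 0.999, -0.006], [0.999, 0.049, -0.003], [-0.003, -0.006, -1.0]]
force: [-0.1, -0.4, -1.3]
opening: -0.0002
grip_force: 0.0
```

```bash
cat > binpose.py <<'E'
from h import *
def run(k):
    for n in('side','top'):
        d=cam(n); P=cloud(d); save(n+k,d['img'])
        Q=P.reshape(-1,3); Q=Q[(Q[:,1]>.16)&(Q[:,1]<.36)&(Q[:,0]>.465)&(Q[:,0]<.67)&(Q[:,2]>.09)&(Q[:,2]<.15)]
        W=lambda m:(len(Q[m]),np.median(Q[m],axis=0).round(4).tolist())
        fr=Q[(Q[:,1]<.20)&(Q[:,2]>.105)]; print(n,'front z99',np.percentile(fr[:,2],98).round(4),'y',np.percentile(fr[:,1],[2,50]).round(4),'x',np.percentile(fr[:,0],[1,99]).round(4))
        lip=Q[(Q[:,0]>.515)&(Q[:,0]<.61)&(Q[:,1]>.325)&(Q[:,2]>.115)]; print(' lip z',np.percentile(lip[:,2],[5,50,95]).round(4),'y',np.percentile(lip[:,1],[2,50,98]).round(4),len(lip))
        div=Q[(abs(Q[:,0]-.584)<.012)&(Q[:,2]>.12)]; print(' div',len(div),np.median(div[:,0]).round(4),np.polyfit(div[:,1],div[:,2],1).round(4),np.percentile(div[:,1],[2,98]).round(4))
        np.savez(n+k+'.npz',P=P,img=d['img'])
E
python3 - <<'E'
from binpose import *
run('3'); print(sensors.read_state()['position'])
t=cv2.imread('pics/top3.png')[190:340,150:350];s=cv2.imread('pics/side3.png')[160:280,195:355]
cv2.imwrite('pics/c3.png',np.hstack([cv2.resize(t,(400,300)),cv2.resize(s,(400,300))]))
E
```

```text
side front z99 0.1229 y [0.1772 0.1836] x [0.4715 0.6561]
 lip z [0.1169 0.1279 0.1312] y [0.3253 0.3301 0.346 ] 235
 div 184 0.5812 [0.0432 0.1139] [0.185  0.3441]
top front z99 0.1242 y [0.1833 0.1921] x [0.474  0.4771]Traceback (most recent call last):
  File "<stdin>", line 2, in <module>
  File "binpose.py", line 8, in run
    lip=Q[(Q[:,0]>.515)&(Q[:,0]<.61)&(Q[:,1]>.325)&(Q[:,2]>.115)]; print(' lip z',np.percentile(lip[:,2],[5,50,95]).round(4),'y',np.percentile(lip[:,1],[2,50,98]).round(4),len(lip))
                                                                                  ~~~~~~~~~~~~~^^^^^^^^^^^^^^^^^^^^
    return _quantile_unchecked(
        a, q, axis, out, overwrite_input, method, keepdims, weights)
    return _ureduce(a,
                    func=_quantile_ureduce_func,
    ...<5 lines>...
                    overwrite_input=overwrite_input,
                    method=method)
    r = func(a, **kwargs)
    result = _quantile(arr,
                       quantiles=q,
    ...<2 lines>...
                       out=out,
                       weights=wgt)
    slices_having_nans = np.isnan(arr[-1, ...])
                                  ~~~^^^^^^^^^
IndexError: index -1 is out of bounds for axis 0 with size 0
```

The depth readings show the lip plate top at about 0.128 m, the divider at x 0.581 and a forward tip of about 2.5°, so the bin is hooked. Next is the lever.

>>> {"api": "step_arm", "payload": {"deltas": [[0,0,0,3.35,-1.85,0,1],[0,0,0,3.35,-1.85,0,1],[0,0,0,3.35,-1.85,0,1],[0,0,0,3.35,-1.85,0,1],[0,0,0,3.35,-1.85,0,1]]}}

```text
clock: 12.27
position: [0.3916, 0.308, 0.2703]
orientation: [[-0.051, 0.999, 0.001], [0.999, 0.051, 0.001], [0.001, 0.001, -1.0]]
force: [0.8, 0.1, -1.1]
opening: 0.0001
grip_force: 0.0
```

>>> {"api": "step_arm", "payload": {"deltas": [[0,0,0,3.35,-1.85,0,1],[0,0,0,0,0,2.4,1],[0,0,0,0,0,2.4,1],[0,0,0,0,0,2.4,1],[0,0,0,0,0,0,1]]}}

```text
clock: 12.68
position: [0.3694, 0.3378, 0.1941]
orientation: [[-0.053, 0.999, -0.005], [0.999, 0.053, -0.004], [-0.003, -0.006, -1.0]]
force: [-1.5, -1.2, -0.1]
opening: -0.0002
grip_force: 0.0
```

Run:
```python
from h import *
print(sensors.read_state()['position'])
d=cam('side');save('side3',d['img'])
s=d['img'][120:280,185:375]
save('c3',cv2.resize(s,None,fx=3.5,fy=3.5,interpolation=cv2.INTER_CUBIC))
```

```text
[0.36935155 0.33781549 0.19406461]
```

View pics/c3.png

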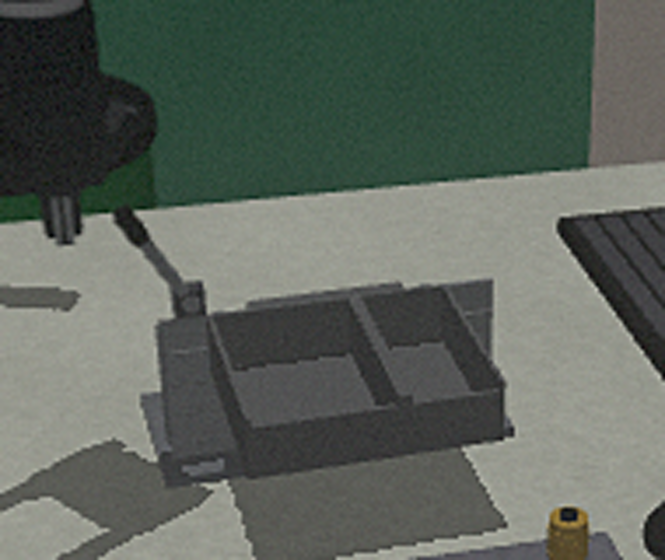

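The bin hangs neatly with its lip over the rail. The shut fingertips at crop (62,225) are left of the black handle at (125,215). I raise 1 cm and push along +X.

>>> {"api": "step_arm", "payload": {"deltas": [[0,0,0,0,1,-1,1],[0,0,0,0,1.5,0,1],[0,0,0,0,1,0,1],[0,0,0,0,1,0,1],[0,0,0,0,1,0,1]]}}

```text
clock: 13.15
position: [0.427, 0.3427, 0.217]
orientation: [[-0.05, 0.999, 0.002], [0.999, 0.05, 0.005], [0.005, 0.002, -1.0]]
force: [-20.9, -10.4, 82.4]
opening: -0.0002
grip_force: 41.9
```

>>> {"api": "step_arm", "payload": {"deltas": [[0,0,0,0,1,0,1],[0,0,0,0,1,0,1],[0,0,0,0,1,0,1],[0,0,0,0,1,0,1],[0,0,0,0,1,0,1]]}}

```text
clock: 13.57
position: [0.4816, 0.3447, 0.2118]
orientation: [[-0.05, 0.999, 0.009], [0.999, 0.05, 0.005], [0.004, 0.009, -1.0]]
force: [-0.2, -0.6, -0.8]
opening: -0.0001
grip_force: 0.0
```

>>> {"api": "step_arm", "payload": {"deltas": [[0,0,0,0,0.5,0,1],[0,0,0,0,0,0,1],[0,0,0,0,0,-3,1],[0,0,0,0,0,-3,1],[0,0,0,0,0,0,1]]}}

```text
clock: 13.98
position: [0.4834, 0.3447, 0.2726]
orientation: [[-0.051, 0.999, 0.006], [0.999, 0.051, 0.004], [0.003, 0.006, -1.0]]
force: [0.6, -0.4, 0.4]
opening: -0.0001
grip_force: 0.0
```

>>> {"api": "step_arm", "payload": {"deltas": [[0,0,0,-3.5,-1,0,0],[0,0,0,-3.5,-1,0,0],[0,0,0,-3.5,-1,0,0],[0,0,0,-3.5,-1,0,0],[0,0,0,0,0,0,0]]}}

```text
clock: 14.4
position: [0.4451, 0.1964, 0.2666]
orientation: [[-0.049, 0.999, -0.004], [0.999, 0.049, -0.004], [-0.004, -0.005, -1.0]]
force: [-0.1, -0.1, -0.3]
opening: 0.0425
grip_force: 0.0
```

Run:
```python
from h import *
print(sensors.read_state()['position'])
d=cam('side');P=cloud(d);np.savez('side4.npz',P=P,img=d['img']);e=cam('top');np.savez('top4.npz',P=cloud(e),img=e['img'])
s=d['img'][170:350,205:395];t=e['img'][190:340,150:400]
a=cv2.resize(s,(400,380));b=cv2.resize(t,(400,240));save('c4',np.vstack([a,b])[:600])
```

```text
[0.44505133 0.19641589 0.26661466]
```

View pics/c4.png

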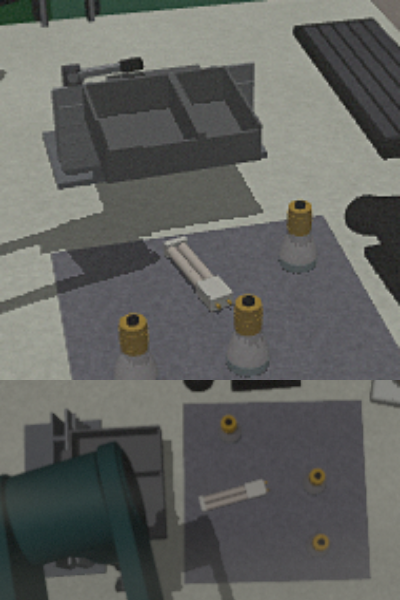

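The side view shows the lever lying nearly level over the lip at crop (105,68), with the bin still hung. The lamps look to be where they were. I check the lever angle and the lamp positions by depth.

```bash
cat > lamps.py <<'E'
from h import *
def lamps(k):
    for n in('top','side'):
        f=np.load(n+k+'.npz');P=f['P'];I=f['img'];hsv=cv2.cvtColor(I,cv2.COLOR_RGB2HSV)
        Y=(P[...,0]>.35)&(P[...,0]<.74)&(P[...,1]>-.2)&(P[...,1]<.19)
        m=((hsv[...,1]>90)&(hsv[...,0]>8)&(hsv[...,0]<35)&Y&(P[...,2]>.02)).astype(np.uint8)
        _,l,s,c=cv2.connectedComponentsWithStats(m)
        for i in range(1,len(s)):
            if s[i,4]>25:
                Q=P[l==i];top=Q[Q[:,2]>.05]; q=top if len(top)>9 else Q
                print(n,'cap n',s[i,4],'mid',((q.max(0)+q.min(0))/2).round(4),'z',Q[:,2].min().round(3),Q[:,2].max().round(3))
        m=(Y&(P[...,2]>.009)&(P[...,2]<.024)).astype(np.uint8); m=cv2.morphologyEx(m,cv2.MORPH_OPEN,np.ones((3,3)))
        _,l,s,c=cv2.connectedComponentsWithStats(m)
        for i in range(1,len(s)):
            if s[i,4]>100:
                Q=P[l==i]; C,S,a=cv2.minAreaRect(Q[:,:2].astype(np.float32)*1000); print(n,'flat',s[i,4],np.round(C,1),np.round(S,1),round(a,1))
E
python3 - <<'E'
from lamps import *
lamps('4')
P=np.load('side4.npz')['P'];Q=P.reshape(-1,3)
Q=Q[(Q[:,0]>.43)&(Q[:,0]<.58)&(Q[:,1]>.31)&(Q[:,1]<.37)&(Q[:,2]>.134)&(Q[:,2]<.23)]
H=Q[Q[:,0]>.47];print(len(Q),len(H),H.max(0),H.min(0));
for a in(.48,.5,.515,.53): 
    h=H[abs(H[:,0]-a)<.007]; print(a,len(h),np.median(h,0) if len(h) else '',h[:,2].max() if len(h) else '')
E
```

```text
top cap n 78 mid [0.672  0.074  0.0688] z 0.052 0.085
top cap n 77 mid [ 0.5758 -0.0758  0.0683] z 0.041 0.083
top cap n 76 mid [ 0.4624 -0.0785  0.0682] z 0.024 0.082
top flat 337 [556.9  70.8] [ 27.9 119.9] 13.5
side cap n 155 mid [0.6713 0.0721 0.0654] z 0.045 0.081
side cap n 201 mid [ 0.5734 -0.078   0.0655] z 0.045 0.081
side cap n 209 mid [ 0.4603 -0.0803  0.0646] z 0.045 0.079
side flat 421 [552.5  68.2] [ 30.8 125.9] 15.7
side flat 105 [571.6 -90.7] [19.8 40.4] 80.2
side flat 124 [458.3 -91.8] [18.4 41.2] 80.5
221 145 [0.54217221 0.35091526 0.15066438] [0.47025555 0.32818601 0.13423359]
0.48 24 [0.48045228 0.33430287 0.14220088] 0.14763232710773025
0.5 23 [0.5001382  0.33518248 0.1420686 ] 0.14651024094927317
0.515 27 [0.51600102 0.3362941  0.14343207] 0.14949907461436104
0.53 34 [0.53068761 0.33514482 0.14531091] 0.15066437846628572
```

>>> {"api": "step_arm", "payload": {"deltas": [[0,0,0,-1.93,3.14,0,-0.2],[0,0,0,-1.93,3.14,0,-0.2],[0,0,0,-1.93,3.14,0,-0.2],[0,0,0,-1.93,3.14,0,-0.2],[0,0,0,-1.93,3.14,0,-0.2]], "grip_force": 30}}

```text
clock: 14.92
position: [0.6119, 0.1138, 0.2671]
orientation: [[-0.052, 0.999, -0.0], [0.999, 0.052, 0.001], [0.001, -0.0, -1.0]]
force: [0.3, 0.1, -0.3]
opening: 0.0513
grip_force: 0.0
```

>>> {"api": "step_arm", "payload": {"deltas": [[0,0,0,-1.93,3.14,0,-0.2],[0,0,0,-1.93,3.14,0,-0.2],[0,0,0,0,0,3.5,-0.2],[0,0,0,0,0,3.5,-0.2],[0,0,0,0,0,3.5,-0.2]]}}

```text
clock: 15.33
position: [0.6764, 0.0788, 0.161]
orientation: [[-0.051, 0.999, 0.001], [0.999, 0.051, 0.001], [0.001, 0.001, -1.0]]
force: [0.7, 0.1, -0.4]
opening: 0.0514
grip_force: 0.0
```

>>> {"api": "step_arm", "payload": {"deltas": [[0,0,0,0,0,2,-0.2],[0,0,0,0,0,0,-0.2],[0,0,0,0,0,0,-0.2]]}}

```text
clock: 15.58
position: [0.6741, 0.079, 0.141]
orientation: [[-0.052, 0.999, -0.003], [0.999, 0.052, 0.0], [0.0, -0.003, -1.0]]
force: [0.7, 0.3, 0.2]
opening: 0.0517
grip_force: 0.0
```

>>> {"api": "step_arm", "payload": {"deltas": [[0,0,0,-0.6,-0.28,0,-0.2],[0,0,0,0,0,3.2,-0.2],[0,0,0,0,0,3.2,-0.2],[0,0,0,0,0,3.2,-0.2],[0,0,0,0,0,0,1]]}}

```text
clock: 16.0
position: [0.6695, 0.0714, 0.0432]
orientation: [[-0.051, 0.999, -0.006], [0.999, 0.051, -0.0], [0.0, -0.006, -1.0]]
force: [-1.8, 0.5, -0.6]
opening: 0.0405
grip_force: 0.0
```

>>> {"api": "step_arm", "payload": {"deltas": [[0,0,0,0,0,0,1],[0,0,0,0,0,0,1],[0,0,0,0,0,0,1],[0,0,0,0,0,-3,1],[0,0,0,0,0,-3.5,1]]}}

```text
clock: 16.42
position: [0.671, 0.0716, 0.1121]
orientation: [[-0.051, 0.999, -0.003], [0.999, 0.051, -0.0], [0.0, -0.003, -1.0]]
force: [1.0, -0.3, -0.6]
opening: 0.0251
grip_force: 31.6
```

>>> {"api": "step_arm", "payload": {"deltas": [[0,0,0,0,0,-3.5,1],[0,0,0,0,0,-3.5,1],[0,0,0,0,0,-3.5,1],[0,0,0,2,-0.61,-0.5,1],[0,0,0,3.39,-0.61,0,1]]}}

```text
clock: 16.83
position: [0.6614, 0.1225, 0.2291]
orientation: [[-0.047, 0.999, 0.012], [0.999, 0.047, -0.001], [-0.001, 0.012, -1.0]]
force: [-0.2, 0.8, -2.0]
opening: 0.0248
grip_force: 31.8
```

>>> {"api": "step_arm", "payload": {"deltas": [[0,0,0,3.39,-0.61,0,1],[0,0,0,3.39,-0.61,0,1],[0,0,0,3.39,-0.61,0,1],[0,0,0,3.39,-0.61,0,1],[0,0,0,3.39,-0.61,0,1]]}}

```text
clock: 17.25
position: [0.6185, 0.2943, 0.2248]
orientation: [[-0.051, 0.999, 0.004], [0.999, 0.051, 0.001], [0.001, 0.004, -1.0]]
force: [-0.1, 0.2, -1.1]
opening: 0.0251
grip_force: 31.8
```

>>> {"api": "step_arm", "payload": {"deltas": [[0,0,0,1.0,0,0,1],[0,0,0,0,0,0,1],[0,0,0,0,0,0,1]]}}

```text
clock: 17.5
position: [0.6183, 0.3029, 0.2236]
orientation: [[-0.052, 0.999, 0.003], [0.999, 0.052, 0.0], [-0.0, 0.003, -1.0]]
force: [-0.3, -0.5, -0.1]
opening: 0.0247
grip_force: 31.8
```

Run:
```python
from h import *
s=sensors.read_state();print(s['position'],s['opening'])
d=cam('side');P=cloud(d);np.savez('side5.npz',P=P,img=d['img'])
save('c5',cv2.resize(d['img'][150:290,205:365],None,fx=3.5,fy=3.5,interpolation=cv2.INTER_CUBIC))
I=cv2.cvtColor(d['img'],cv2.COLOR_RGB2HSV)
Q=P[(P[...,2]>.12)&(P[...,2]<.24)&(P[...,0]>.55)&(P[...,0]<.68)&(P[...,1]>.24)&(P[...,1]<.36)&(I[...,1]>90)&(I[...,0]>8)&(I[...,0]<35)]
print('cap',len(Q),Q.min(0),Q.max(0))
```

```text
[0.61825665 0.30288917 0.22356983] 0.024728354752905385
cap 50 [0.6076807  0.2890077  0.22032095] [0.63002702 0.30104375 0.23994208]
```

View pics/c5.png

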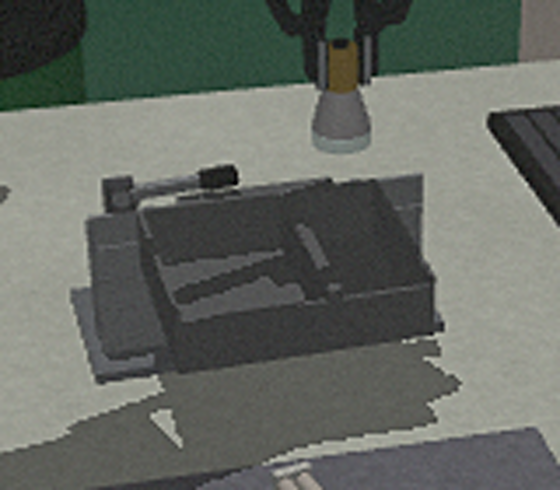

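The lamp is held upright at crop (340,95), above the narrow compartment, and the bin and closed lever are unchanged. I lower it and release.

>>> {"api": "step_arm", "payload": {"deltas": [[0,0,0,0.2,-0.25,0,1],[0,0,0,0,0,3,1],[0,0,0,0,0,3,1],[0,0,0,0,0,2,1],[0,0,0,0,0,0,1]]}}

```text
clock: 17.97
position: [0.6121, 0.3015, 0.137]
orientation: [[-0.049, 0.999, -0.008], [0.999, 0.049, -0.003], [-0.003, -0.008, -1.0]]
force: [-0.9, -0.1, -0.9]
opening: 0.0248
grip_force: 31.7
```

>>> {"api": "step_arm", "payload": {"deltas": [[0,0,0,0,0,0.5,1],[0,0,0,0,0,0.4,1],[0,0,0,0,0,0,1]]}}

```text
clock: 18.22
position: [0.6161, 0.3041, 0.1336]
orientation: [[-0.05, 0.999, 0.002], [0.999, 0.05, 0.0], [0.0, 0.002, -1.0]]
force: [-0.5, 0.5, -0.7]
opening: 0.0251
grip_force: 31.7
```

>>> {"api": "step_arm", "payload": {"deltas": [[0,0,0,0,0,0.2,1],[0,0,0,0,0,0,1],[0,0,0,0,0,0,1]]}}

```text
clock: 18.47
position: [0.6156, 0.3046, 0.1315]
orientation: [[-0.051, 0.999, 0.001], [0.999, 0.051, 0.0], [0.0, 0.001, -1.0]]
force: [0.1, -0.2, -1.6]
opening: 0.0251
grip_force: 31.7
```

>>> {"api": "step_arm", "payload": {"deltas": [[0,0,0,0,0,0.2,1],[0,0,0,0,0,0,1],[0,0,0,0,0,0,0.1],[0,0,0,0,0,0,0.1],[0,0,0,0,0,0,0.1]]}}

```text
clock: 18.88
position: [0.6152, 0.3044, 0.1287]
orientation: [[-0.051, 0.999, 0.0], [0.999, 0.051, -0.0], [-0.0, 0.0, -1.0]]
force: [0.1, 0.1, 0.3]
opening: 0.0389
grip_force: 0.0
```

>>> {"api": "step_arm", "payload": {"deltas": [[0,0,0,0,0,-2,0.1],[0,0,0,0,0,-3,0.1],[0,0,0,0,0,-3,-0.2],[0,0,0,-3,0,-2,-0.2],[0,0,0,-3.5,0,0,-0.2]]}}

```text
clock: 19.3
position: [0.6214, 0.2418, 0.2342]
orientation: [[-0.054, 0.998, 0.009], [0.999, 0.054, 0.003], [0.003, 0.009, -1.0]]
force: [0.5, -0.6, 1.6]
opening: 0.0514
grip_force: 0.0
```

>>> {"api": "step_arm", "payload": {"deltas": [[0,0,0,-3.5,-0.4,0,-0.2],[0,0,0,-3.5,-0.4,0,-0.2],[0,0,0,-3.5,-0.4,0,-0.2],[0,0,0,-3.5,-0.4,0,-0.2],[0,0,0,-3.5,-0.4,0,-0.2]]}}

```text
clock: 19.72
position: [0.607, 0.0621, 0.2287]
orientation: [[-0.051, 0.999, -0.0], [0.999, 0.051, -0.0], [-0.0, -0.0, -1.0]]
force: [-0.2, -0.0, 0.2]
opening: 0.0511
grip_force: 0.0
```

```bash
cat > chk.py <<'E'
from lamps import *
def chk(k):
    s=sensors.read_state();print(s['position'].round(4) if hasattr(s['position'],'round') else s['position'],s['opening'],s['clock'])
    for n in('side','top'):
        d=cam(n);P=cloud(d);np.savez(n+k+'.npz',P=P,img=d['img'])
        I=cv2.cvtColor(d['img'],cv2.COLOR_RGB2HSV)
        m=((P[...,2]>.1)&(P[...,2]<.2)&(P[...,0]>.45)&(P[...,0]<.68)&(P[...,1]>.17)&(P[...,1]<.36)&(I[...,1]>90)&(I[...,0]>8)&(I[...,0]<35)).astype(np.uint8)
        _,l,st,c=cv2.connectedComponentsWithStats(m)
        for i in range(1,len(st)):
            if st[i,4]>20: Q=P[l==i];print(n,'bincap',len(Q),Q.min(0).round(3),Q.max(0).round(3))
    lamps(k)
E
python3 -c "
from chk import *
chk('6')"
```

```text
[0.607  0.0621 0.2287] 0.05106626441134577 19.7167
side bincap 65 [0.601 0.286 0.127] [0.614 0.307 0.158]
top bincap 98 [0.602 0.289 0.13 ] [0.628 0.314 0.164]
top cap n 77 mid [ 0.5757 -0.0758  0.0686] z 0.039 0.086
top cap n 78 mid [ 0.4622 -0.0786  0.0667] z 0.026 0.082
top flat 346 [555.9  70.7] [ 26.7 119.4] 14.1
side cap n 202 mid [ 0.5734 -0.0787  0.0653] z 0.046 0.081
side cap n 215 mid [ 0.461  -0.0799  0.0663] z 0.046 0.082
side flat 406 [553.4  68.1] [ 28.2 127. ] 14.7
side flat 103 [569.5 -89.5] [21.3 42.7] 70.7
side flat 114 [455.7 -94.5] [15.3 39.4] 71.0
```

>>> {"api": "step_arm", "payload": {"deltas": [[0,0,0,-2.75,-0.78,2,-0.2],[0,0,0,-2.75,-0.78,2,-0.2],[0,0,0,-2.75,-0.78,2,-0.2],[0,0,0,-2.75,-0.78,2,-0.2],[0,0,0,-2.6,-0.78,2,-0.2]]}}

```text
clock: 20.23
position: [0.5753, -0.0747, 0.128]
orientation: [[-0.051, 0.999, 0.001], [0.999, 0.051, -0.0], [-0.0, 0.001, -1.0]]
force: [0.8, 0.4, -0.8]
opening: 0.0514
grip_force: 0.0
```

>>> {"api": "step_arm", "payload": {"deltas": [[0,0,0,0,0,0,-0.2],[0,0,0,0,0,0,-0.2],[0,0,0,0,0,0,-0.2]]}}

```text
clock: 20.48
position: [0.5759, -0.0735, 0.129]
orientation: [[-0.05, 0.999, 0.0], [0.999, 0.05, 0.0], [0.0, 0.0, -1.0]]
force: [0.2, 1.4, -1.6]
opening: 0.0511
grip_force: 0.0
```

>>> {"api": "step_arm", "payload": {"deltas": [[0,0,0,-0.4,-0.1,0,-0.2],[0,0,0,0,0,3,-0.2],[0,0,0,0,0,3,-0.2],[0,0,0,0,0,2.5,-0.2],[0,0,0,0,0,0,-0.2]]}}

```text
clock: 20.9
position: [0.5721, -0.0765, 0.0405]
orientation: [[-0.052, 0.999, -0.006], [0.999, 0.052, 0.002], [0.002, -0.006, -1.0]]
force: [-0.5, 0.3, 0.4]
opening: 0.0513
grip_force: 0.0
```

>>> {"api": "step_arm", "payload": {"deltas": [[0,0,0,0,0,0,1],[0,0,0,0,0,0,1],[0,0,0,0,0,0,1],[0,0,0,0,0,0,1],[0,0,0,0,0,-3,1]]}}

```text
clock: 21.32
position: [0.5716, -0.0774, 0.071]
orientation: [[-0.051, 0.999, -0.007], [0.999, 0.051, 0.002], [0.002, -0.007, -1.0]]
force: [-0.1, -0.3, -1.1]
opening: 0.0251
grip_force: 32.0
```

>>> {"api": "step_arm", "payload": {"deltas": [[0,0,0,0,0,-3.5,1],[0,0,0,0,0,-3.5,1],[0,0,0,0,0,-4,1],[0,0,0,0,0,-4,1],[0,0,0,2,0.546,0,1]]}}

```text
clock: 21.73
position: [0.584, -0.0615, 0.2338]
orientation: [[-0.049, 0.999, 0.016], [0.999, 0.049, -0.006], [-0.006, 0.015, -1.0]]
force: [1.6, 0.2, -0.5]
opening: 0.0248
grip_force: 32.2
```

>>> {"api": "step_arm", "payload": {"deltas": [[0,0,0,3,0.546,0,1],[0,0,0,3,0.546,0,1],[0,0,0,3,0.546,0,1],[0,0,0,3,0.546,0,1],[0,0,0,3,0.546,0,1]]}}

```text
clock: 22.15
position: [0.5989, 0.0946, 0.2252]
orientation: [[-0.051, 0.999, 0.002], [0.999, 0.051, -0.0], [-0.0, 0.002, -1.0]]
force: [0.3, -0.5, 0.1]
opening: 0.0249
grip_force: 32.2
```

>>> {"api": "step_arm", "payload": {"deltas": [[0,0,0,3,0.546,0,1],[0,0,0,3,0.546,0,1],[0,0,0,3,0.546,0,1],[0,0,0,3,0.546,0,1],[0,0,0,3,0.546,0,1]]}}

```text
clock: 22.57
position: [0.6184, 0.2461, 0.2251]
orientation: [[-0.051, 0.999, 0.002], [0.999, 0.051, 0.0], [0.0, 0.002, -1.0]]
force: [0.6, 0.2, -0.4]
opening: 0.0248
grip_force: 32.2
```

>>> {"api": "step_arm", "payload": {"deltas": [[0,0,0,1.1,0,0,1],[0,0,0,0,0,0,1],[0,0,0,0,0,0,1]]}}

```text
clock: 22.82
position: [0.6175, 0.2555, 0.2243]
orientation: [[-0.052, 0.999, 0.0], [0.999, 0.052, -0.001], [-0.001, 0.0, -1.0]]
force: [-0.3, -1.2, -0.5]
opening: 0.0252
grip_force: 32.1
```

>>> {"api": "step_arm", "payload": {"deltas": [[0,0,0,0.05,0,3,1],[0,0,0,0,0,3,1],[0,0,0,0,0,2.5,1],[0,0,0,0,0,0.6,1],[0,0,0,0,0,0,1]]}}

```text
clock: 23.23
position: [0.616, 0.2538, 0.1309]
orientation: [[-0.05, 0.999, -0.005], [0.999, 0.05, -0.002], [-0.002, -0.005, -1.0]]
force: [0.4, -0.1, 0.2]
opening: 0.0254
grip_force: 32.1
```

>>> {"api": "step_arm", "payload": {"deltas": [[0,0,0,0,0,0.3,1],[0,0,0,0,0,0,1],[0,0,0,0,0,0,1]]}}

```text
clock: 23.48
position: [0.619, 0.256, 0.1316]
orientation: [[-0.051, 0.999, 0.003], [0.999, 0.051, 0.001], [0.001, 0.003, -1.0]]
force: [-0.3, 0.0, -0.6]
opening: 0.0248
grip_force: 32.1
```

>>> {"api": "step_arm", "payload": {"deltas": [[0,0,0,0,0,0.2,1],[0,0,0,0,0,0,1],[0,0,0,0,0,0,1]]}}

```text
clock: 23.73
position: [0.6179, 0.2561, 0.1283]
orientation: [[-0.051, 0.999, 0.001], [0.999, 0.051, 0.0], [0.0, 0.001, -1.0]]
force: [0.3, -0.3, -0.9]
opening: 0.0252
grip_force: 32.1
```

>>> {"api": "step_arm", "payload": {"deltas": [[0,0,0,0,0,0.1,1],[0,0,0,0,0,0,0.1],[0,0,0,0,0,0,0.1],[0,0,0,0,0,0,0.1],[0,0,0,0,0,-2,0.1]]}}

```text
clock: 24.15
position: [0.6149, 0.2551, 0.1431]
orientation: [[-0.051, 0.999, -0.007], [0.999, 0.051, -0.002], [-0.002, -0.007, -1.0]]
force: [-0.6, -0.3, -0.2]
opening: 0.0389
grip_force: 0.0
```

>>> {"api": "step_arm", "payload": {"deltas": [[0,0,0,0,0,-3,0.1],[0,0,0,0,0,-3,-0.2],[0,0,0,0,0,-2,-0.2],[0,0,0,-2.97,-1.58,0,-0.2],[0,0,0,-2.97,-1.58,0,-0.2]]}}

```text
clock: 24.57
position: [0.5908, 0.1959, 0.2288]
orientation: [[-0.053, 0.999, 0.005], [0.999, 0.053, 0.001], [0.001, 0.005, -1.0]]
force: [0.5, -1.1, -0.4]
opening: 0.0508
grip_force: 0.0
```

>>> {"api": "step_arm", "payload": {"deltas": [[0,0,0,-2.97,-1.58,0,-0.2],[0,0,0,-2.97,-1.58,0,-0.2],[0,0,0,-2.97,-1.58,0,-0.2],[0,0,0,-2.97,-1.58,0,-0.2],[0,0,0,-2.97,-1.58,2,-0.2]]}}

```text
clock: 24.98
position: [0.5199, 0.0414, 0.2099]
orientation: [[-0.051, 0.999, 0.008], [0.999, 0.051, -0.001], [-0.001, 0.007, -1.0]]
force: [0.9, 0.2, -0.8]
opening: 0.0511
grip_force: 0.0
```

>>> {"api": "step_arm", "payload": {"deltas": [[0,0,0,-2.97,-1.58,2,-0.2],[0,0,0,-2.97,-1.58,2,-0.2],[0,0,0,-2.97,-1.58,2,-0.2],[0,0,0,-2.97,-1.58,1.5,-0.2],[0,0,0,0,0,0,-0.2]]}}

```text
clock: 25.4
position: [0.4564, -0.0825, 0.1293]
orientation: [[-0.048, 0.999, -0.006], [0.999, 0.048, -0.0], [0.0, -0.006, -1.0]]
force: [-0.4, 0.7, -0.1]
opening: 0.0507
grip_force: 0.0
```

```bash
python3 -c "
from chk import *
chk('7');print(sensors.read_state()['position'])"
```

```text
[ 0.4564 -0.0825  0.1293] 0.05071767467897503 25.4
side bincap 231 [0.602 0.235 0.122] [0.637 0.335 0.16 ]
top bincap 97 [0.601 0.289 0.133] [0.628 0.314 0.167]
top bincap 90 [0.603 0.239 0.112] [0.628 0.264 0.161]
top flat 357 [587.9  44.1] [ 29.3 120.5] 9.7
side cap n 202 mid [ 0.4605 -0.0813  0.065 ] z 0.047 0.08
side flat 408 [585.3  43. ] [ 28.3 127.3] 7.9
side flat 125 [458.6 -92.5] [19.1 41.3] 83.0
[ 0.46011882 -0.079968    0.13145739]
```

The depth check shows both placed spots standing, with caps at y 0.301 and 0.251. The stick has been knocked to about (0.587, 0.043). I pick the third spot.

>>> {"api": "step_arm", "payload": {"deltas": [[0,0,0,0,0.1,3,-0.2],[0,0,0,0,0,3,-0.2],[0,0,0,0,0,2.7,-0.2],[0,0,0,0,0,0,-0.2],[0,0,0,0,0,0,1]]}}

```text
clock: 25.92
position: [0.4618, -0.078, 0.0446]
orientation: [[-0.052, 0.999, -0.002], [0.999, 0.052, 0.001], [0.001, -0.002, -1.0]]
force: [0.6, -0.4, -0.3]
opening: 0.0407
grip_force: 0.0
```

>>> {"api": "step_arm", "payload": {"deltas": [[0,0,0,0,0,0,1],[0,0,0,0,0,0,1],[0,0,0,0,0,0,1],[0,0,0,0,0,-3,1],[0,0,0,0,0,-3.5,1]]}}

```text
clock: 26.33
position: [0.4601, -0.0785, 0.1097]
orientation: [[-0.051, 0.999, -0.004], [0.999, 0.051, 0.001], [0.001, -0.004, -1.0]]
force: [0.6, -0.4, -0.7]
opening: 0.025
grip_force: 31.9
```

>>> {"api": "step_arm", "payload": {"deltas": [[0,0,0,0,0,-3.5,1],[0,0,0,0,0,-4,1],[0,0,0,0,0,-4,1],[0,0,0,2.81,1.74,0,1],[0,0,0,2.81,1.74,0,1]]}}

```text
clock: 26.75
position: [0.4962, -0.0221, 0.2295]
orientation: [[-0.047, 0.999, 0.009], [0.999, 0.047, -0.002], [-0.003, 0.009, -1.0]]
force: [0.5, 0.2, -1.2]
opening: 0.025
grip_force: 32.1
```

>>> {"api": "step_arm", "payload": {"deltas": [[0,0,0,2.81,1.74,0,1],[0,0,0,2.81,1.74,0,1],[0,0,0,2.81,1.74,0,1],[0,0,0,2.81,1.74,0,1],[0,0,0,2.81,1.74,0,1]]}}

```text
clock: 27.17
position: [0.574, 0.1252, 0.2262]
orientation: [[-0.051, 0.999, 0.002], [0.999, 0.051, 0.0], [-0.0, 0.002, -1.0]]
force: [-0.4, -0.3, -0.2]
opening: 0.025
grip_force: 32.1
```

>>> {"api": "step_arm", "payload": {"deltas": [[0,0,0,2.81,1.74,0,1],[0,0,0,2.81,1.74,0,1],[0,0,0,2.81,1.74,0,1],[0,0,0,0,0,0,1],[0,0,0,0,0,0,1]]}}

```text
clock: 27.58
position: [0.6216, 0.2119, 0.2255]
orientation: [[-0.053, 0.999, 0.001], [0.999, 0.053, 0.0], [0.0, 0.001, -1.0]]
force: [0.2, -0.4, -0.4]
opening: 0.0247
grip_force: 32.0
```

>>> {"api": "step_arm", "payload": {"deltas": [[0,0,0,0,0,0,1]]}}

```text
clock: 27.67
position: [0.6207, 0.2101, 0.2253]
orientation: [[-0.051, 0.999, -0.0], [0.999, 0.051, -0.001], [-0.001, -0.0, -1.0]]
force: [-0.4, -0.1, -0.4]
opening: 0.0253
grip_force: 32.0
```

>>> {"api": "step_arm", "payload": {"deltas": [[0,0,0,0,0,3,1],[0,0,0,0,0,2.5,1],[0,0,0,0,0,1.2,1],[0,0,0,0,0,0.6,1],[0,0,0,0,0,0.3,1]]}}

```text
clock: 28.08
position: [0.6207, 0.2115, 0.1522]
orientation: [[-0.049, 0.999, 0.0], [0.999, 0.049, 0.004], [0.004, 0.001, -1.0]]
force: [-7.7, 7.0, 27.8]
opening: 0.025
grip_force: 38.1
```

>>> {"api": "step_arm", "payload": {"deltas": [[0,0,0,0,0,0.8,1],[0,0,0,0,0,0.6,1],[0,0,0,0,0,0,1],[0,0,0,0,0,0,1]]}}

```text
clock: 28.42
position: [0.6232, 0.2174, 0.1425]
orientation: [[-0.049, 0.999, 0.008], [0.999, 0.049, 0.014], [0.013, 0.009, -1.0]]
force: [-9.7, 21.1, 34.1]
opening: 0.0249
grip_force: 45.4
```

>>> {"api": "step_arm", "payload": {"deltas": [[0,0,0,0,0,0.5,1],[0,0,0,0,0,0.3,1],[0,0,0,0,0,0,1],[0,0,0,0,0,0,1]]}}

```text
clock: 28.75
position: [0.6244, 0.2201, 0.1342]
orientation: [[-0.049, 0.999, 0.011], [0.999, 0.049, 0.018], [0.017, 0.011, -1.0]]
force: [-6.1, 29.8, 26.6]
opening: 0.0251
grip_force: 44.7
```

>>> {"api": "step_arm", "payload": {"deltas": [[0,0,0,0,0,-1,1],[0,0,0,0,0,-1.5,1],[0,0,0,0,0,-3,1],[0,0,0,0,0,-2.5,1],[0,0,0,0,0,0,1]]}}

```text
clock: 29.17
position: [0.6243, 0.2102, 0.2134]
orientation: [[-0.05, 0.999, 0.009], [0.999, 0.05, 0.002], [0.001, 0.01, -1.0]]
force: [1.0, 0.7, -0.2]
opening: 0.0249
grip_force: 35.7
```

Run:
```python
from chk import *
chk('8')
d=np.load('side8.npz')['img'];t=np.load('top8.npz')['img']
a=cv2.resize(d[150:290,205:365],(420,368));b=cv2.resize(t[200:310,160:280],(380,348))
o=np.zeros((368,800,3),np.uint8);o[:,:420]=a;o[:348,420:]=b;save('c8',o)
```

```text
[0.6243 0.2102 0.2134] 0.024866944477798775 29.1667
side bincap 206 [0.602 0.182 0.123] [0.628 0.312 0.194]
top bincap 100 [0.601 0.289 0.134] [0.628 0.314 0.164]
top bincap 57 [0.602 0.242 0.141] [0.629 0.264 0.161]
top flat 333 [587.4  44.1] [ 28.8 119.9] 9.6
side flat 430 [585.8  40.9] [ 28.9 128.6] 8.0
```

View pics/c8.png

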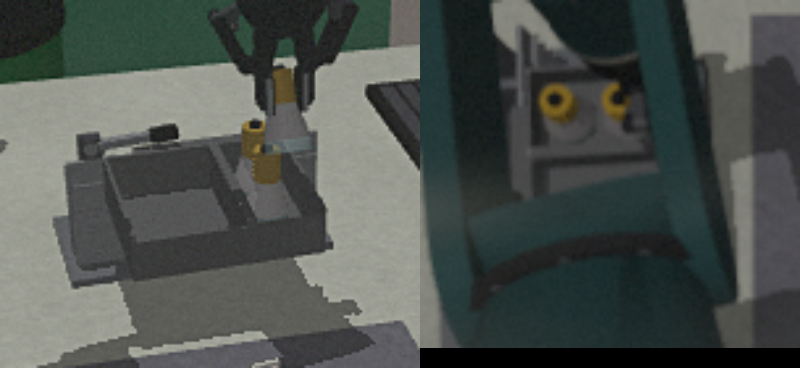

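The side crop shows the held lamp at (287,110), leaning slightly. The two placed lamps stand at (255,135) and (265,170), and the bin and lever look intact. I measure the front wall, the free gap and the lean.

Run:
```python
from h import *
from scipy import stats
st=sensors.read_state();print(st['position'],st['force'])
for n in('side','top'):
    f=np.load(n+'8.npz');P=f['P'].reshape(-1,3);I=cv2.cvtColor(f['img'],cv2.COLOR_RGB2HSV).reshape(-1,3)
    F=P[(P[:,0]>.47)&(P[:,0]<.655)&(P[:,1]>.16)&(P[:,1]<.2)&(P[:,2]>.1)&(P[:,2]<.13)]
    for a in(.49,.52,.55,.6,.64):
        f2=F[abs(F[:,0]-a)<.012]
        if len(f2)>5: t=f2[f2[:,2]>np.percentile(f2[:,2],80)];print(n,'wall',a,len(f2),'y',np.percentile(f2[:,1],[3,50,97]).round(4),'topz',np.percentile(f2[:,2],[97]).round(4),'toppts y',t[:,1].mean().round(4))
    yel=(I[:,1]>90)&(I[:,0]>8)&(I[:,0]<35)
    L=P[(P[:,0]>.585)&(P[:,0]<.66)&(P[:,1]>.165)&(P[:,1]<.25)&(P[:,2]>.165)&(P[:,2]<.27)]
    Ly=P[yel&(P[:,0]>.585)&(P[:,0]<.66)&(P[:,1]>.165)&(P[:,1]<.25)&(P[:,2]>.165)&(P[:,2]<.27)]
    for z in np.arange(.165,.27,.01):
        l=L[abs(L[:,2]-z)<.005]
        if len(l)>4: print(n,'z%.3f'%z,len(l),l.min(0)[:2].round(4),l.max(0)[:2].round(4))
    if len(Ly): print('cap',Ly.min(0).round(3),Ly.max(0).round(3))
```

```text
[0.62186752 0.20961526 0.20877379] [-0.54792331 -0.06426471 -0.93422581]
side wall 0.49 58 y [0.1757 0.1797 0.1844] topz [0.114] toppts y 0.1801
side wall 0.52 55 y [0.1775 0.1812 0.1846] topz [0.1138] toppts y 0.1817
side wall 0.55 52 y [0.1783 0.1821 0.1851] topz [0.1153] toppts y 0.1806
side wall 0.6 53 y [0.1793 0.1842 0.1898] topz [0.122] toppts y 0.1846
side wall 0.64 50 y [0.1829 0.1873 0.1899] topz [0.1144] toppts y 0.1868
side z0.185 43 [0.6022 0.1769] [0.6455 0.2057]
side z0.195 79 [0.6027 0.1747] [0.6436 0.2071]
side z0.205 86 [0.6054 0.1802] [0.6408 0.2132]
side z0.215 68 [0.6045 0.1894] [0.6416 0.2131]
side z0.225 93 [0.5969 0.1957] [0.6494 0.2183]
side z0.235 98 [0.5968 0.1931] [0.6499 0.2236]
side z0.245 99 [0.5971 0.1939] [0.6493 0.2299]
side z0.255 65 [0.5852 0.1917] [0.6585 0.2275]
side z0.265 110 [0.5851 0.1919] [0.6598 0.2231]
cap [0.603 0.182 0.186] [0.635 0.229 0.251]
top wall 0.64 8 y [0.1874 0.1888 0.1894] topz [0.1145] toppts y 0.1887
top z0.185 8 [0.6198 0.1792] [0.6361 0.1839]
```

>>> {"api": "step_arm", "payload": {"deltas": [[0,0,0,0,0,-2.5,1],[0,7,0,0,0,0,1],[0,7,0,0,0,0,1],[0,0,0,0,0,0,1],[0,0,0,0,0,0,1]]}}

```text
clock: 29.68
position: [0.6202, 0.2076, 0.23]
orientation: [[-0.044, 0.999, -0.015], [0.97, 0.047, 0.24], [0.24, -0.004, -0.971]]
force: [-0.8, 1.1, -0.8]
opening: 0.0252
grip_force: 35.6
```

```bash
cat > held.py <<'E'
from h import *
def held(k):
    st=sensors.read_state();p=np.array(st['position']);print(p,np.array(st['orientation'])[:,2])
    for n in('side',):
        d=cam(n);P3=cloud(d);np.savez(n+k+'.npz',P=P3,img=d['img']);P=P3.reshape(-1,3);I=cv2.cvtColor(d['img'],cv2.COLOR_RGB2HSV).reshape(-1,3)
        yel=(I[:,1]>90)&(I[:,0]>8)&(I[:,0]<35)
        box=(abs(P[:,0]-p[0])<.01)&(P[:,1]>p[1]-.06)&(P[:,1]<p[1]+.06)&(P[:,2]>p[2]-.06)&(P[:,2]<p[2]+.05)
        for z in np.arange(p[2]-.055,p[2]+.045,.008):
            l=P[box&(abs(P[:,2]-z)<.004)]; c=P[box&yel&(abs(P[:,2]-z)<.004)]
            if len(l)>3: print('z-tcp %.3f'%(z-p[2]),len(l),'ymed-tcp',round(np.median(l[:,1])-p[1],4),'yellow',len(c),round(np.median(c[:,1])-p[1],4) if len(c) else '')
E
python3 -c "
from held import *
held('9')"
```

```text
[0.62019778 0.20762505 0.22999834] [-0.01513348  0.23954181 -0.9707681 ]
z-tcp -0.031 18 ymed-tcp -0.0242 yellow 0 
z-tcp -0.023 30 ymed-tcp -0.0224 yellow 0 
z-tcp -0.015 29 ymed-tcp -0.019 yellow 0 
z-tcp -0.007 32 ymed-tcp -0.0151 yellow 0 
z-tcp 0.001 33 ymed-tcp -0.0093 yellow 0 
z-tcp 0.009 30 ymed-tcp -0.0067 yellow 13 -0.0032
z-tcp 0.017 20 ymed-tcp -0.0046 yellow 20 -0.0046
z-tcp 0.025 27 ymed-tcp -0.0022 yellow 27 -0.0022
z-tcp 0.033 25 ymed-tcp 0.0011 yellow 25 0.0011
z-tcp 0.041 17 ymed-tcp 0.0053 yellow 10 -0.0001
```

>>> {"api": "step_arm", "payload": {"deltas": [[0,7,0,0,0,0,1],[0,7,0,0,0,0,1],[0,0,0,-1.76,-2.7,-0.93,1],[0,0,0,-1.76,-2.7,-0.93,1],[0,0,0,-1.76,-2.7,-0.93,1]]}}

```text
clock: 30.15
position: [0.5415, 0.1465, 0.2302]
orientation: [[-0.045, 0.999, -0.028], [0.883, 0.053, 0.467], [0.468, -0.003, -0.884]]
force: [-0.6, -0.8, -0.2]
opening: 0.0249
grip_force: 35.6
```

>>> {"api": "step_arm", "payload": {"deltas": [[0,0,0,-1.76,-2.7,-0.93,1],[0,0,0,-1.76,-2.7,-0.93,1],[0,0,0,0,0,0,1],[0,0,0,0,0,0,1]]}}

```text
clock: 30.48
position: [0.49, 0.1041, 0.2312]
orientation: [[-0.044, 0.999, -0.026], [0.883, 0.051, 0.467], [0.468, -0.002, -0.884]]
force: [0.3, 0.3, -0.3]
opening: 0.025
grip_force: 35.6
```

```bash
python3 -c "
from held import *
held('10');print(sensors.read_state()['orientation'])
d=np.load('side10.npz')['img'];save('c10',cv2.resize(d[150:330,185:365],None,fx=3,fy=3))"
```

```text
[0.4900366  0.10409716 0.23117292] [-0.02565161  0.46744398 -0.88365045]
z-tcp -0.039 9 ymed-tcp -0.0149 yellow 0 
z-tcp -0.031 29 ymed-tcp -0.016 yellow 0 
z-tcp -0.023 30 ymed-tcp -0.0158 yellow 0 
z-tcp -0.015 37 ymed-tcp -0.0142 yellow 0 
z-tcp -0.007 34 ymed-tcp -0.0109 yellow 0 
z-tcp 0.001 38 ymed-tcp -0.0086 yellow 0 
z-tcp 0.009 30 ymed-tcp -0.0075 yellow 20 -0.0063
z-tcp 0.017 29 ymed-tcp -0.0077 yellow 29 -0.0077
z-tcp 0.025 34 ymed-tcp -0.0078 yellow 34 -0.0078
z-tcp 0.033 26 ymed-tcp -0.0084 yellow 26 -0.0084
z-tcp 0.041 17 ymed-tcp -0.0034 yellow 14 -0.0046
[[-4.49897220e-02  9.98688834e-01 -2.44241334e-02]
 [ 8.82396927e-01  5.11893913e-02  4.67712849e-01]
 [ 4.68349857e-01 -5.09509133e-04 -8.83542954e-01]]
```

View pics/c10.png

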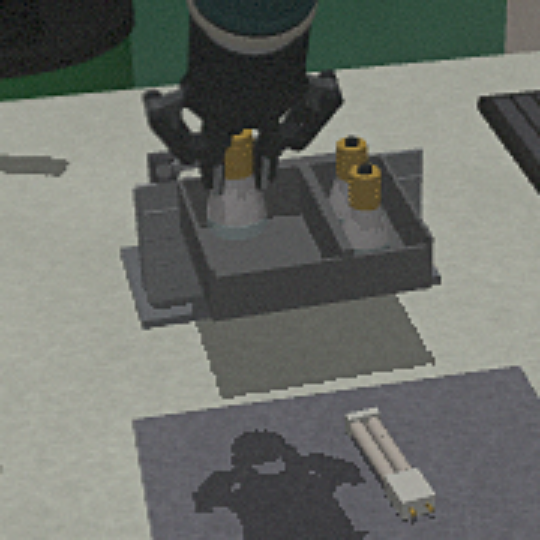

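The lamp now reads upright: the cap surface is vertical within noise and the face is down about 41 mm below the TCP. Both placed lamps stand in the narrow compartment. I set this one on the counter for a fresh grasp.

>>> {"api": "step_arm", "payload": {"deltas": [[0,0,0,-1.42,0,2.68,1],[0,0,0,-1.42,0,2.68,1],[0,0,0,-1.42,0,2.68,1],[0,0,0,-1.42,0,2.68,1],[0,0,0,-1.42,0,2.68,1]]}}

```text
clock: 30.95
position: [0.4926, 0.1052, 0.0783]
orientation: [[-0.047, 0.999, -0.024], [0.882, 0.053, 0.467], [0.468, 0.001, -0.884]]
force: [1.8, 0.2, -0.6]
opening: 0.025
grip_force: 35.6
```

>>> {"api": "step_arm", "payload": {"deltas": [[0,0,0,-1.3,0,2.45,1],[0,0,0,0,0,0,1],[0,0,0,0,0,0,1]]}}

```text
clock: 31.2
position: [0.4911, 0.1055, 0.0511]
orientation: [[-0.045, 0.999, -0.028], [0.881, 0.052, 0.469], [0.47, -0.003, -0.883]]
force: [-0.0, -0.3, -0.7]
opening: 0.0251
grip_force: 35.6
```

>>> {"api": "step_arm", "payload": {"deltas": [[0,0,0,-0.1,0,0.18,1],[0,0,0,0,0,0,1],[0,0,0,0,0,0,1]]}}

```text
clock: 31.45
position: [0.4927, 0.1042, 0.0514]
orientation: [[-0.047, 0.999, -0.022], [0.882, 0.051, 0.468], [0.469, 0.003, -0.883]]
force: [-0.1, 0.0, -0.6]
opening: 0.025
grip_force: 35.6
```

>>> {"api": "step_arm", "payload": {"deltas": [[0,0,0,-0.1,0,0.18,1],[0,0,0,0,0,0,1],[0,0,0,0,0,0,1]]}}

```text
clock: 31.7
position: [0.4917, 0.1041, 0.0485]
orientation: [[-0.045, 0.999, -0.023], [0.882, 0.051, 0.469], [0.469, 0.001, -0.883]]
force: [-0.1, -0.8, -0.9]
opening: 0.0254
grip_force: 35.6
```

>>> {"api": "step_arm", "payload": {"deltas": [[0,0,0,-0.14,0,0.27,1],[0,0,0,0,0,0,1],[0,0,0,0,0,0,1]]}}

```text
clock: 31.95
position: [0.4913, 0.1043, 0.0448]
orientation: [[-0.045, 0.999, -0.024], [0.882, 0.051, 0.469], [0.47, -0.0, -0.883]]
force: [-0.3, 0.3, -0.3]
opening: 0.0255
grip_force: 35.6
```

>>> {"api": "step_arm", "payload": {"deltas": [[0,0,0,-0.1,0,0.18,1],[0,0,0,0,0,0,1],[0,0,0,0,0,0,1]]}}

```text
clock: 32.2
position: [0.4913, 0.1043, 0.0427]
orientation: [[-0.045, 0.999, -0.024], [0.882, 0.051, 0.469], [0.47, -0.0, -0.883]]
force: [0.8, 0.3, 0.6]
opening: 0.0253
grip_force: 35.6
```

>>> {"api": "step_arm", "payload": {"deltas": [[0,0,0,-0.05,0,0.09,1],[0,0,0,0,0,0,1],[0,0,0,0,0,0,1]]}}

```text
clock: 32.45
position: [0.4914, 0.1042, 0.0418]
orientation: [[-0.045, 0.999, -0.024], [0.882, 0.051, 0.469], [0.469, -0.0, -0.883]]
force: [0.3, -0.7, -1.8]
opening: 0.0252
grip_force: 35.6
```

>>> {"api": "step_arm", "payload": {"deltas": [[0,0,0,-0.03,0,0.06,1],[0,0,0,0,0,0,1],[0,0,0,0,0,0,-0.2],[0,0,0,0,0,0,-0.2],[0,0,0,0,0,0,-0.2]]}}

```text
clock: 32.87
position: [0.4915, 0.1042, 0.0413]
orientation: [[-0.045, 0.999, -0.024], [0.882, 0.051, 0.469], [0.469, 0.0, -0.883]]
force: [0.5, 0.3, 0.6]
opening: 0.0514
grip_force: 0.0
```

>>> {"api": "step_arm", "payload": {"deltas": [[0,0,0,0,0,-2,-0.2],[0,0,0,0,0,-3,-0.2],[0,0,0,0,0,-3.5,-0.2],[0,0,0,0,0,-3.5,-0.2],[0,-7,0,0,0,-2,-0.2]]}}

```text
clock: 33.28
position: [0.4966, 0.0332, 0.1658]
orientation: [[-0.041, 0.999, -0.015], [0.933, 0.044, 0.356], [0.357, 0.0, -0.934]]
force: [0.2, 0.2, -0.6]
opening: 0.0512
grip_force: 0.0
```

>>> {"api": "step_arm", "payload": {"deltas": [[0,-7,0,0,0,0,-0.2],[0,-7,0,0,0,0,-0.2],[0,-7,0,0,0,0,-0.2],[0,0,0,0,0,0,-0.2],[0,0,0,0,0,0,-0.2]]}}

```text
clock: 33.7
position: [0.4943, 0.0409, 0.1651]
orientation: [[-0.056, 0.998, -0.0], [0.998, 0.056, 0.001], [0.001, -0.0, -1.0]]
force: [0.1, -0.1, -0.4]
opening: 0.051
grip_force: 0.0
```

```bash
python3 -c "
from chk import *
chk('11');print(sensors.read_state()['orientation'],sensors.read_state()['position'])"
```

```text
[0.4943 0.0409 0.1651] 0.05100233973269315 33.7
side bincap 52 [0.602 0.255 0.127] [0.637 0.336 0.159]
side bincap 113 [0.604 0.236 0.123] [0.629 0.261 0.157]
top bincap 98 [0.602 0.289 0.109] [0.629 0.323 0.162]
top bincap 93 [0.602 0.239 0.114] [0.628 0.268 0.162]
top cap n 78 mid [0.4741 0.1014 0.2859] z 0.036 0.52
side cap n 160 mid [0.4894 0.107  0.065 ] z 0.045 0.08
side flat 421 [586.1  41.6] [ 29.8 125.8] 7.8
[[-0.05156397  0.99866895 -0.00122193]
 [ 0.99866734  0.05156647  0.00211018]
 [ 0.00217039 -0.00111149 -0.99999703]] [0.49443289 0.03869986 0.16449038]
```

>>> {"api": "step_arm", "payload": {"deltas": [[0,0,0,3.01,1.92,-1,0.1],[0,0,0,3.01,1.92,-1,0.1],[0,0,0,3.01,1.92,-1,0.1],[0,0,0,3.01,1.92,-1,0.1],[0,0,0,3.01,1.92,-1,0.1]]}}

```text
clock: 34.22
position: [0.5841, 0.1931, 0.2145]
orientation: [[-0.048, 0.999, -0.002], [0.999, 0.048, 0.002], [0.002, -0.002, -1.0]]
force: [0.3, -1.4, 0.4]
opening: 0.0383
grip_force: 0.0
```

>>> {"api": "step_arm", "payload": {"deltas": [[0,0,0,3.01,1.92,-1,0.1],[0,0,0,3.01,1.92,-1,0.1],[0,0,0,0,0,0,0.1],[0,0,0,0,0,0,0.1],[0,0,0,0,0,0,0.1]]}}

```text
clock: 34.63
position: [0.6181, 0.2537, 0.2334]
orientation: [[-0.049, 0.999, -0.003], [0.999, 0.049, -0.0], [-0.0, -0.003, -1.0]]
force: [-0.4, 0.1, 1.0]
opening: 0.0385
grip_force: 0.0
```

>>> {"api": "step_arm", "payload": {"deltas": [[0,0,0,0.2,0,3,0.1],[0,0,0,0,0,3,0.1],[0,0,0,0,0,3,0.1],[0,0,0,0,0,1.3,0.1],[0,0,0,0,0,0,0.1]]}}

```text
clock: 35.05
position: [0.6142, 0.2543, 0.1269]
orientation: [[-0.048, 0.999, -0.01], [0.999, 0.048, -0.003], [-0.002, -0.01, -1.0]]
force: [-0.6, -0.1, 0.4]
opening: 0.0386
grip_force: 0.0
```

>>> {"api": "step_arm", "payload": {"deltas": [[0,0,0,0,0,0,1],[0,0,0,0,0,0,1],[0,0,0,0,0,0,1],[0,0,0,0,0,-0.1,1],[0,0,0,0.2,0,0,1]]}}

```text
clock: 35.47
position: [0.6188, 0.2598, 0.1342]
orientation: [[-0.051, 0.999, 0.002], [0.999, 0.051, 0.0], [0.0, 0.002, -1.0]]
force: [-0.2, 0.2, -0.0]
opening: 0.0247
grip_force: 31.3
```

>>> {"api": "step_arm", "payload": {"deltas": [[0,0,0,0.2,0,0,1],[0,0,0,0.2,0,0,1],[0,0,0,0,0,0,1],[0,0,0,0,0,0,1]]}}

```text
clock: 35.8
position: [0.6178, 0.2642, 0.1328]
orientation: [[-0.051, 0.999, -0.0], [0.999, 0.051, -0.0], [-0.0, -0.0, -1.0]]
force: [-0.5, 0.8, -0.8]
opening: 0.0247
grip_force: 31.3
```

>>> {"api": "step_arm", "payload": {"deltas": [[0,0,0,0,0,0.1,1],[0,0,0,0,0,0,0.1],[0,0,0,0,0,0,0.1],[0,0,0,0,0,0,0.1],[0,0,0,0,0,-2,0.1]]}}

```text
clock: 36.22
position: [0.6152, 0.2629, 0.1481]
orientation: [[-0.051, 0.999, -0.007], [0.999, 0.051, -0.002], [-0.002, -0.007, -1.0]]
force: [-0.4, 0.1, -0.5]
opening: 0.0383
grip_force: 0.0
```

>>> {"api": "step_arm", "payload": {"deltas": [[0,0,0,0,0,-3,0.1],[0,0,0,0,0,-3,-0.2],[0,0,0,0,0,-2,-0.2],[0,0,0,-2.48,-2.26,0,-0.2],[0,0,0,-2.48,-2.26,0,-0.2]]}}

```text
clock: 36.63
position: [0.5771, 0.2127, 0.2338]
orientation: [[-0.053, 0.999, 0.005], [0.999, 0.053, 0.001], [0.001, 0.005, -1.0]]
force: [-0.9, -1.4, 0.9]
opening: 0.0513
grip_force: 0.0
```

>>> {"api": "step_arm", "payload": {"deltas": [[0,0,0,-2.48,-2.26,0,-0.2],[0,0,0,-2.48,-2.26,0,-0.2],[0,0,0,-2.48,-2.26,0,-0.2],[0,0,0,-2.48,-2.26,1,-0.2],[0,0,0,0,0,3,-0.2]]}}

```text
clock: 37.05
position: [0.4886, 0.1052, 0.1948]
orientation: [[-0.05, 0.999, 0.004], [0.999, 0.05, -0.002], [-0.002, 0.004, -1.0]]
force: [0.8, 1.7, -0.8]
opening: 0.0511
grip_force: 0.0
```

>>> {"api": "step_arm", "payload": {"deltas": [[0,0,0,0,0,3,-0.2],[0,0,0,0,0,3,-0.2],[0,0,0,0,0,0,-0.2],[0,0,0,0,0,0,-0.2]]}}

```text
clock: 37.38
position: [0.4888, 0.1082, 0.1311]
orientation: [[-0.051, 0.999, -0.004], [0.999, 0.051, -0.0], [-0.0, -0.004, -1.0]]
force: [-0.1, -0.3, 0.1]
opening: 0.0512
grip_force: 0.0
```

```bash
python3 -c "
from chk import *
chk('12');print(sensors.read_state()['position'])"
```

```text
[0.4888 0.1082 0.1311] 0.05116482512237624 37.3833
side bincap 221 [0.602 0.245 0.115] [0.647 0.333 0.16 ]
top bincap 103 [0.601 0.29  0.106] [0.632 0.332 0.164]
top bincap 91 [0.603 0.247 0.108] [0.628 0.281 0.16 ]
top flat 209 [592.   18.7] [28.5 68. ] 8.5
side cap n 156 mid [0.4892 0.1061 0.0651] z 0.045 0.08
side flat 419 [585.5  40.7] [ 28.7 125. ] 8.3
side flat 101 [487.6  95.9] [19.8 40.1] 80.0
[0.49132059 0.10853682 0.1332042 ]
```

>>> {"api": "step_arm", "payload": {"deltas": [[0,0,0,0,0,3,-0.2],[0,0,0,0,0,3,-0.2],[0,0,0,0,0,2.9,-0.2],[0,0,0,0,0,0,-0.2],[0,0,0,0,0,0,1]]}}

```text
clock: 37.9
position: [0.4903, 0.1085, 0.0434]
orientation: [[-0.051, 0.999, -0.001], [0.999, 0.051, -0.0], [-0.0, -0.001, -1.0]]
force: [-0.4, 0.1, 0.0]
opening: 0.0407
grip_force: 0.0
```

>>> {"api": "step_arm", "payload": {"deltas": [[0,0,0,0,0,0,1],[0,0,0,0,0,0,1],[0,0,0,0,0,0,1],[0,0,0,0,0,-3,1],[0,0,0,0,0,-3.5,1]]}}

```text
clock: 38.32
position: [0.4883, 0.1082, 0.1078]
orientation: [[-0.051, 0.999, -0.004], [0.999, 0.051, -0.0], [-0.0, -0.004, -1.0]]
force: [-0.1, 0.6, -1.2]
opening: 0.0246
grip_force: 33.0
```

>>> {"api": "step_arm", "payload": {"deltas": [[0,0,0,0,0,-3.5,1],[0,0,0,0,0,-4,1],[0,0,0,0,0,-4,1],[0,0,0,2,2.68,0,1],[0,0,0,2,2.68,0,1]]}}

```text
clock: 38.73
position: [0.5436, 0.1512, 0.2283]
orientation: [[-0.049, 0.999, 0.009], [0.999, 0.049, 0.001], [0.001, 0.009, -1.0]]
force: [0.8, -0.6, -0.4]
opening: 0.0249
grip_force: 33.2
```

>>> {"api": "step_arm", "payload": {"deltas": [[0,0,0,2,2.68,0,1],[0,0,0,2,2.68,0,1],[0,0,0,2,2.68,0,1],[0,0,0,0,0,0,1],[0,0,0,0,0,0,1]]}}

```text
clock: 39.15
position: [0.6197, 0.2161, 0.2235]
orientation: [[-0.052, 0.999, 0.001], [0.999, 0.052, 0.0], [0.0, 0.001, -1.0]]
force: [-0.4, 0.6, -0.8]
opening: 0.0251
grip_force: 33.1
```

```bash
python3 -c "
from held import *
held('13')"
```

```text
[0.61974907 0.21608251 0.22346446] [ 1.29064910e-03  2.07711512e-04 -9.99999146e-01]
z-tcp -0.039 26 ymed-tcp -0.0195 yellow 0 
z-tcp -0.031 24 ymed-tcp -0.0198 yellow 0 
z-tcp -0.023 27 ymed-tcp -0.0186 yellow 0 
z-tcp -0.015 31 ymed-tcp -0.0165 yellow 0 
z-tcp -0.007 28 ymed-tcp -0.0132 yellow 0 
z-tcp 0.001 22 ymed-tcp -0.0119 yellow 5 -0.0091
z-tcp 0.009 26 ymed-tcp -0.0109 yellow 26 -0.0109
z-tcp 0.017 25 ymed-tcp -0.0112 yellow 25 -0.0112
z-tcp 0.025 28 ymed-tcp -0.0116 yellow 28 -0.0116
z-tcp 0.033 38 ymed-tcp -0.0042 yellow 24 -0.0085
```

>>> {"api": "step_arm", "payload": {"deltas": [[0,0,0,0,0,2.5,1],[0,0,0,0,0,2.5,1],[0,0,0,0,0,0.8,1],[0,0,0,0,0,0,1],[0,0,0,0,0,0,1]]}}

```text
clock: 39.62
position: [0.6181, 0.2144, 0.1653]
orientation: [[-0.05, 0.999, -0.001], [0.999, 0.05, -0.0], [-0.0, -0.001, -1.0]]
force: [0.0, -0.2, 0.1]
opening: 0.0247
grip_force: 33.1
```

>>> {"api": "step_arm", "payload": {"deltas": [[0,0,0,0,0,0.5,1],[0,0,0,0,0,0.5,1],[0,0,0,0,0,0,1]]}}

```text
clock: 39.87
position: [0.6188, 0.2149, 0.1548]
orientation: [[-0.051, 0.999, 0.0], [0.999, 0.051, -0.0], [-0.0, 0.0, -1.0]]
force: [-0.8, -0.6, -0.8]
opening: 0.0253
grip_force: 33.1
```

>>> {"api": "step_arm", "payload": {"deltas": [[0,0,0,0,0,0.5,1],[0,0,0,0,0,0,1],[0,0,0,0,0,0,1]]}}

```text
clock: 40.12
position: [0.6186, 0.215, 0.1496]
orientation: [[-0.051, 0.999, -0.001], [0.999, 0.051, -0.0], [-0.0, -0.001, -1.0]]
force: [-0.7, 0.4, -0.3]
opening: 0.0253
grip_force: 33.1
```

Free so far; continuing down.

>>> {"api": "step_arm", "payload": {"deltas": [[0,0,0,0,0,0.5,1],[0,0,0,0,0,0.5,1],[0,0,0,0,0,0,1]]}}

```text
clock: 40.37
position: [0.618, 0.2149, 0.1385]
orientation: [[-0.051, 0.999, -0.002], [0.999, 0.051, -0.001], [-0.0, -0.002, -1.0]]
force: [-0.5, 0.3, -0.4]
opening: 0.0253
grip_force: 33.1
```

>>> {"api": "step_arm", "payload": {"deltas": [[0,0,0,0,0,0.5,1],[0,0,0,0,0,0.3,1],[0,0,0,0,0,0,1]]}}

```text
clock: 40.62
position: [0.6182, 0.2149, 0.1308]
orientation: [[-0.051, 0.999, -0.002], [0.999, 0.051, -0.0], [-0.0, -0.002, -1.0]]
force: [-0.9, -0.4, -1.0]
opening: 0.0253
grip_force: 33.1
```

>>> {"api": "step_arm", "payload": {"deltas": [[0,0,0,0,0,0.2,1],[0,0,0,0,0,0.1,1],[0,0,0,0,0,0,1]]}}

```text
clock: 40.87
position: [0.6187, 0.215, 0.1286]
orientation: [[-0.051, 0.999, -0.0], [0.999, 0.051, -0.0], [-0.0, -0.0, -1.0]]
force: [0.7, 0.8, -1.5]
opening: 0.025
grip_force: 33.1
```

>>> {"api": "step_arm", "payload": {"deltas": [[0,0,0,0,0,0.2,1],[0,0,0,0,0,0,1],[0,0,0,0,0,0,0.1],[0,0,0,0,0,0,0.1],[0,0,0,0,0,0,0.1]]}}

```text
clock: 41.28
position: [0.619, 0.2151, 0.127]
orientation: [[-0.051, 0.999, 0.0], [0.999, 0.051, -0.0], [-0.0, 0.0, -1.0]]
force: [0.9, -0.4, 0.1]
opening: 0.0382
grip_force: 0.0
```

>>> {"api": "step_arm", "payload": {"deltas": [[0,0,0,0,0,-2,0.1],[0,0,0,0,0,-3,0.1],[0,0,0,0,0,-3,0.1],[0,0,0,0,0,-2,-0.2],[0,0,0,-3,-0.67,0,-0.2]]}}

```text
clock: 41.7
position: [0.6178, 0.1893, 0.2326]
orientation: [[-0.054, 0.998, 0.011], [0.999, 0.054, 0.005], [0.004, 0.011, -1.0]]
force: [2.5, -0.9, 0.9]
opening: 0.0512
grip_force: 0.0
```

>>> {"api": "step_arm", "payload": {"deltas": [[0,0,0,-3,-0.67,0,-0.2],[0,0,0,-3,-0.67,0,-0.2],[0,0,0,-3,-0.67,0,-0.2],[0,0,0,-3,-0.67,0,-0.2],[0,0,0,-3,-0.67,0,-0.2]]}}

```text
clock: 42.12
position: [0.5875, 0.032, 0.2271]
orientation: [[-0.051, 0.999, 0.001], [0.999, 0.051, -0.0], [-0.0, 0.001, -1.0]]
force: [0.9, -0.2, 0.6]
opening: 0.0513
grip_force: 0.0
```

>>> {"api": "step_arm", "payload": {"deltas": [[0,0,-5.5,0,0,3,-0.2],[0,0,0,0,0,3,-0.2],[0,0,0,0,0,3,-0.2],[0,0,0,0,0,0,-0.2],[0,0,0,0,0,0,-0.2]]}}

```text
clock: 42.53
position: [0.5865, 0.0332, 0.1358]
orientation: [[-0.146, 0.989, -0.004], [0.989, 0.146, 0.0], [0.001, -0.004, -1.0]]
force: [1.1, -0.2, 0.2]
opening: 0.0514
grip_force: 0.0
```

```bash
python3 -c "
from chk import *
chk('14');s=sensors.read_state();print(s['position'],s['orientation'])
d=np.load('side14.npz')['img'];save('c14',cv2.resize(d[160:340,195:395],None,fx=3,fy=3))"
```

```text
[0.5865 0.0332 0.1358] 0.05143957092338391 42.5333
top bincap 101 [0.601 0.291 0.103] [0.633 0.333 0.163]
top bincap 90 [0.603 0.246 0.135] [0.629 0.272 0.161]
top bincap 95 [0.604 0.199 0.107] [0.632 0.225 0.157]
top flat 160 [584.   74.4] [26.2 59.4] 10.3
side flat 420 [585.1  43.2] [ 29.1 124.3] 8.8
[0.58908847 0.03331789 0.1384178 ] [[-1.46654117e-01  9.89185228e-01  2.27028103e-03]
 [ 9.89187669e-01  1.46655030e-01 -2.40207651e-04]
 [-5.70557994e-04  2.21050656e-03 -9.99997394e-01]]
```

View pics/c14.png

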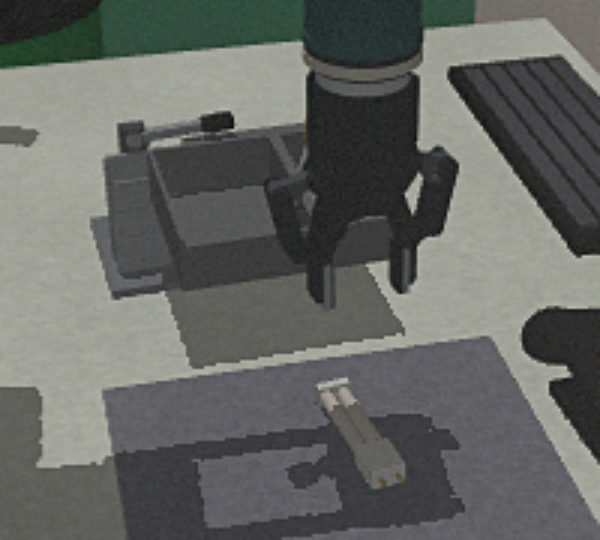

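The three spots are in the narrow compartment (caps at y 0.21, 0.26, 0.30). The stick lies at crop (360,435), base toward the camera, under the open gripper. I pick it.

>>> {"api": "step_arm", "payload": {"deltas": [[0,0,0,0,-0.1,3.5,-0.2],[0,0,0,0,0,3.5,-0.2],[0,0,0,0,0,3.5,-0.2],[0,0,0,0,0,2,-0.2],[0,0,0,0,0,0,-0.2]]}}

```text
clock: 43.05
position: [0.5854, 0.0334, 0.0098]
orientation: [[-0.147, 0.989, -0.004], [0.989, 0.147, 0.0], [0.001, -0.004, -1.0]]
force: [-0.1, 0.2, 0.7]
opening: 0.0511
grip_force: 0.0
```

>>> {"api": "step_arm", "payload": {"deltas": [[0,0,0,0,0,0.5,-0.2],[0,0,0,0,0,0,-0.2],[0,0,0,0,0,0,-0.2]]}}

```text
clock: 43.3
position: [0.5888, 0.033, 0.0089]
orientation: [[-0.147, 0.989, 0.004], [0.989, 0.147, -0.0], [-0.001, 0.004, -1.0]]
force: [0.1, -0.5, -0.1]
opening: 0.0512
grip_force: 0.0
```

>>> {"api": "step_arm", "payload": {"deltas": [[0,0,0,0,0,0.1,1],[0,0,0,0,0,0,1],[0,0,0,0,0,0,1],[0,0,0,0,0,0,1],[0,0,0,0,0,0,1]]}}

```text
clock: 43.72
position: [0.5879, 0.033, 0.0073]
orientation: [[-0.146, 0.989, 0.002], [0.989, 0.146, -0.0], [-0.001, 0.002, -1.0]]
force: [-0.3, 0.5, 6.5]
opening: 0.0251
grip_force: 29.7
```

>>> {"api": "step_arm", "payload": {"deltas": [[0,0,0,0,0,-2,1],[0,0,0,0,0,-3.5,1],[0,0,0,0,0,-3.5,1],[0,0,0,0,0,0,1],[0,0,0,0,0,0,1]]}}

```text
clock: 44.13
position: [0.589, 0.033, 0.0986]
orientation: [[-0.146, 0.989, 0.006], [0.989, 0.146, -0.0], [-0.001, 0.006, -1.0]]
force: [-0.6, 0.2, -0.9]
opening: 0.025
grip_force: 30.1
```

Run:
```python
from h import *
s=sensors.read_state();p=np.array(s['position']);print(p,s['opening'])
d=cam('side');P=cloud(d);I=d['img']
Q=P[(P[...,2]>p[2]-.03)&(P[...,2]<p[2]+.035)&(abs(P[...,0]-p[0])<.06)&(abs(P[...,1]-p[1])<.11)&(I.min(2)>75)]
a,b,c=cv2.minAreaRect(Q[:,:2].astype(np.float32)*1000);print(len(Q),a,b,c,Q.min(0),Q.max(0))
for y in np.arange(-.09,.1,.02):
    q=Q[abs(Q[:,1]-p[1]-y)<.01]
    if len(q)>3: print(round(y,2),len(q),q[:,0].mean().round(4),(q[:,2].max()-p[2]).round(4),(q[:,2].min()-p[2]).round(4))
```

```text
[0.58900824 0.03295749 0.09859656] 0.024963740905350272
321 (588.7553100585938, 37.395957946777344) (39.15668869018555, 114.87869262695312) 2.2809464931488037 [ 0.56691265 -0.02022417  0.09056028] [0.6087358  0.0941066  0.13338697]
-0.05 102 0.5923 0.0129 -0.008
-0.03 91 0.5886 0.0143 -0.0053
-0.01 78 0.5898 0.0348 -0.002
0.01 32 0.591 0.0101 0.0026
0.03 13 0.5914 0.0109 0.0068
```

>>> {"api": "step_arm", "payload": {"deltas": [[0,0,5.5,0,0,-3,1],[0,0,0,0,0,-3,1],[0,0,0,0,0,-3,1],[0,0,0,0,0,-2.5,1],[0,0,0,3.13,-0.76,0,1]]}}

```text
clock: 44.6
position: [0.5822, 0.0602, 0.2148]
orientation: [[-0.048, 0.999, 0.009], [0.999, 0.048, -0.003], [-0.003, 0.008, -1.0]]
force: [2.0, 0.6, -0.2]
opening: 0.025
grip_force: 30.1
```

>>> {"api": "step_arm", "payload": {"deltas": [[0,0,0,3.13,-0.76,0,1],[0,0,0,3.13,-0.76,0,1],[0,0,0,3.13,-0.76,0,1],[0,0,0,3.13,-0.76,0,1],[0,0,0,3.13,-0.76,0,1]]}}

```text
clock: 45.02
position: [0.5298, 0.2193, 0.2089]
orientation: [[-0.051, 0.999, -0.003], [0.999, 0.051, -0.001], [-0.001, -0.003, -1.0]]
force: [1.2, -0.5, -0.0]
opening: 0.0252
grip_force: 30.1
```

>>> {"api": "step_arm", "payload": {"deltas": [[0,0,0,3.13,-0.76,0,1],[0,0,0,0,0,0,1],[0,0,0,0,0,0,1],[0,0,0,0,0,0,1]]}}

```text
clock: 45.35
position: [0.5217, 0.2487, 0.2094]
orientation: [[-0.052, 0.999, -0.002], [0.999, 0.052, -0.002], [-0.001, -0.002, -1.0]]
force: [0.4, -0.8, -1.3]
opening: 0.0254
grip_force: 30.1
```

Run:
```python
from h import *
s=sensors.read_state();p=np.array(s['position']);print(p,s['opening'])
d=cam('side');P=cloud(d);I=d['img'];save('c15',cv2.resize(I[140:290,205:375],None,fx=3.5,fy=3.5))
Q=P[(P[...,2]>p[2]-.03)&(P[...,2]<p[2]+.02)&(abs(P[...,0]-p[0])<.03)&(abs(P[...,1]-p[1])<.11)&(I.min(2)>75)]
print(len(Q),Q.min(0)-p,Q.max(0)-p, np.median(Q,0)-p)
```

```text
[0.52172867 0.24869013 0.20937452] 0.02535141767067571
245 [-0.02000856 -0.05392984 -0.00502035] [0.02563164 0.07156679 0.01980794] [ 0.00060344 -0.02533958  0.00874922]
```

View pics/c15.png

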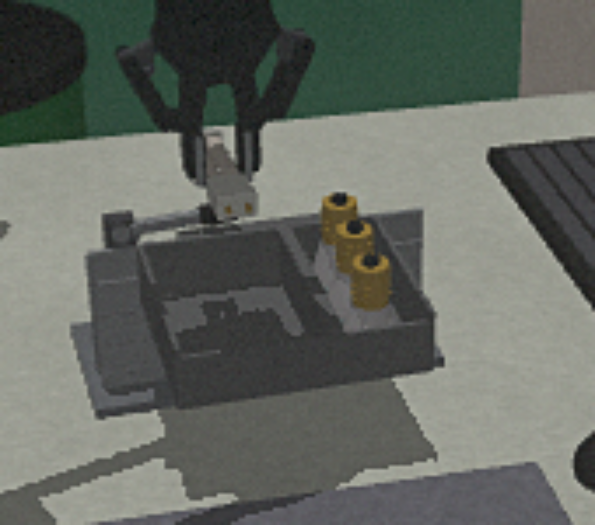

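The three spots stand in a row at crop (340,215), (353,240) and (370,280). The stick is held level along bin x above the wide compartment, pins toward the front. I lower it.

>>> {"api": "step_arm", "payload": {"deltas": [[0,0,0,0.1,0,3,1],[0,0,0,0,0,3,1],[0,0,0,0,0,1.2,1],[0,0,0,0,0,0,1],[0,0,0,0,0,0,1]]}}

```text
clock: 45.82
position: [0.5224, 0.2489, 0.1381]
orientation: [[-0.049, 0.999, -0.002], [0.999, 0.049, -0.001], [-0.001, -0.002, -1.0]]
force: [0.0, -0.1, -0.3]
opening: 0.0249
grip_force: 30.0
```

>>> {"api": "step_arm", "payload": {"deltas": [[0,0,0,0,0,1,1],[0,0,0,0,0,1,1],[0,0,0,0,0,0,1]]}}

```text
clock: 46.07
position: [0.5219, 0.2497, 0.1176]
orientation: [[-0.05, 0.999, -0.001], [0.999, 0.05, -0.001], [-0.001, -0.001, -1.0]]
force: [-0.7, 0.6, -0.6]
opening: 0.0251
grip_force: 30.0
```

>>> {"api": "step_arm", "payload": {"deltas": [[0,0,0,0,0,1,1],[0,0,0,0,0,0.7,1],[0,0,0,0,0,0,1]]}}

```text
clock: 46.32
position: [0.5214, 0.2499, 0.1002]
orientation: [[-0.051, 0.999, -0.002], [0.999, 0.051, -0.001], [-0.001, -0.002, -1.0]]
force: [-1.1, 0.6, -0.5]
opening: 0.025
grip_force: 30.1
```

>>> {"api": "step_arm", "payload": {"deltas": [[0,0,0,0,0,0.4,1],[0,0,0,0,0,0,1],[0,0,0,0,0,0,1]]}}

```text
clock: 46.57
position: [0.5225, 0.2502, 0.0977]
orientation: [[-0.051, 0.999, -0.0], [0.999, 0.051, -0.0], [-0.0, -0.0, -1.0]]
force: [-1.1, -0.3, -0.7]
opening: 0.0253
grip_force: 30.1
```

Another 4 mm down, then release, retreat, and check.

>>> {"api": "step_arm", "payload": {"deltas": [[0,0,0,0,0,0.4,1],[0,0,0,0,0,0,1],[0,0,0,0,0,0,0],[0,0,0,0,0,0,0],[0,0,0,0,0,0,0]]}}

```text
clock: 46.98
position: [0.5227, 0.2502, 0.094]
orientation: [[-0.051, 0.999, 0.0], [0.999, 0.051, 0.0], [0.0, 0.0, -1.0]]
force: [0.0, 1.2, 1.3]
opening: 0.0425
grip_force: 0.0
```

>>> {"api": "step_arm", "payload": {"deltas": [[0,0,0,0,0,-2,0],[0,0,0,0,0,-3,0],[0,0,0,0,0,-3.5,0],[0,0,0,0,0,-3.5,0],[0,0,0,0,0,-2,0]]}}

```text
clock: 47.4
position: [0.524, 0.2507, 0.238]
orientation: [[-0.051, 0.999, 0.005], [0.999, 0.051, 0.002], [0.001, 0.005, -1.0]]
force: [0.7, -0.3, -0.3]
opening: 0.0425
grip_force: 0.0
```

>>> {"api": "step_arm", "payload": {"deltas": [[0,0,0,-3.5,0,0,0],[0,0,0,-3.5,0,0,0],[0,0,0,-3.5,0,0,0],[0,0,0,-3.5,0,0,0],[0,0,0,-3.5,0,0,0]]}}

```text
clock: 47.82
position: [0.5312, 0.074, 0.2342]
orientation: [[-0.051, 0.999, 0.001], [0.999, 0.051, -0.0], [-0.0, 0.001, -1.0]]
force: [1.0, -0.2, 0.2]
opening: 0.0426
grip_force: 0.0
```

>>> {"api": "step_arm", "payload": {"deltas": [[0,0,0,-3.5,0,0,0],[0,0,0,-3.5,0,0,0],[0,0,0,-3.5,0,0,0],[0,0,0,-3.5,0,0,0],[0,0,0,0,0,0,0]]}}

```text
clock: 48.23
position: [0.5394, -0.0703, 0.2342]
orientation: [[-0.047, 0.999, 0.002], [0.999, 0.047, -0.004], [-0.004, 0.001, -1.0]]
force: [0.7, 0.1, -1.0]
opening: 0.0427
grip_force: 0.0
```

Run:
```python
from chk import *
chk('16')
d=np.load('side16.npz');t=np.load('top16.npz')
o=np.zeros((400,800,3),np.uint8);o[:,:400]=cv2.resize(d['img'][160:300,205:345],(400,400));o[:,400:]=cv2.resize(t['img'][190:330,150:290],(400,400));save('c16',o)
P=d['P'].reshape(-1,3);I=d['img'].reshape(-1,3)
Q=P[(P[:,0]>.47)&(P[:,0]<.575)&(P[:,1]>.19)&(P[:,1]<.34)&(P[:,2]>.07)&(P[:,2]<.125)&(I.min(1)>90)]
print('stick',len(Q),Q.min(0),Q.max(0),np.median(Q,0))
B=P[(P[:,0]>.575)&(P[:,0]<.592)&(P[:,1]>.19)&(P[:,1]<.32)&(P[:,2]>.115)&(P[:,2]<.14)]
print('div',len(B),np.polyfit(B[:,1],B[:,2],1))
```

```text
[ 0.5394 -0.0703  0.2342] 0.04271590162732666 48.2333
side bincap 120 [0.604 0.196 0.12 ] [0.624 0.259 0.155]
top bincap 102 [0.601 0.291 0.104] [0.633 0.333 0.164]
top bincap 91 [0.603 0.246 0.132] [0.628 0.271 0.162]
top bincap 93 [0.604 0.2   0.106] [0.632 0.225 0.158]
stick 246 [0.47105964 0.19692792 0.07719387] [0.5577543  0.33067617 0.12496822] [0.51844741 0.27033029 0.09465748]
div 47 [0.05664357 0.11009967]
```

View pics/c16.png

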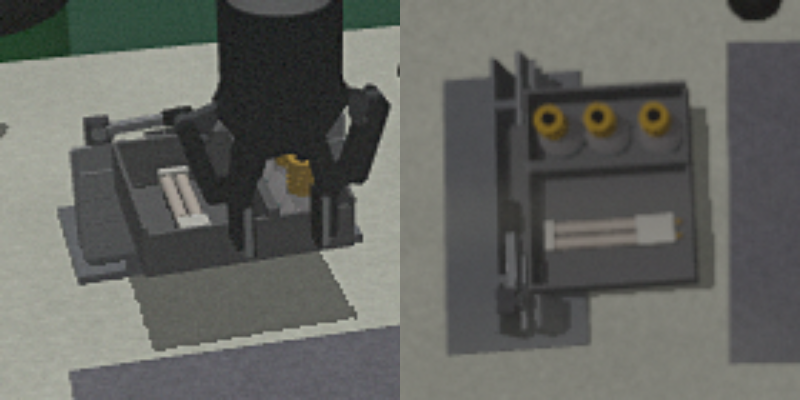

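The top view shows the three spots standing in the narrow compartment and the stick flat in the wide one, with the bin hung, the lever closed and the mat empty. One tilt check before handing in.

Run:
```python
from h import *
for n in('top','side'):
    P=np.load(n+'16.npz')['P'].reshape(-1,3)
    for nm,x0,x1 in(('div',.57,.595),('right',.64,.662),('left',.463,.48)):
        pts=[]
        for y in np.arange(.19,.325,.008):
            q=P[(P[:,0]>x0)&(P[:,0]<x1)&(abs(P[:,1]-y)<.004)&(P[:,2]>.1)&(P[:,2]<.14)]
            if len(q)>3: pts.append((y,np.percentile(q[:,2],85)))
        if len(pts)>5: pts=np.array(pts);print(n,nm,len(pts),np.polyfit(pts[:,0],pts[:,1],1).round(4))
    Q=P[(P[:,0]>.475)&(P[:,0]<.54)&(P[:,1]>.315)&(P[:,1]<.36)&(P[:,2]>.138)];print(n,'lever',len(Q),Q.max(0) if len(Q) else '')
    for nm,b in(('tester',(.69,.85,-.33,-.17,.02,.2)),('mouse',(.73,.85,.09,.17,.01,.1)),('stapler',(.73,.81,-.07,.085,.01,.1))):
        q=P[(P[:,0]>b[0])&(P[:,0]<b[1])&(P[:,1]>b[2])&(P[:,1]<b[3])&(P[:,2]>b[4])&(P[:,2]<b[5])];print(nm,((q.max(0)+q.min(0))/2).round(3))
```

```text
top div 17 [0.0581 0.1111]
top right 17 [0.0598 0.1089]
top left 17 [0.0654 0.109 ]
top lever 133 [0.5396914  0.34877372 0.15273021]
tester [ 0.767 -0.252  0.081]
mouse [0.791 0.129 0.023]
stapler [0.768 0.01  0.034]
side div 7 [0.0286 0.1169]
side left 17 [0.0561 0.1113]
side lever 78 [0.53978667 0.34969626 0.15044776]
tester [ 0.766 -0.25   0.08 ]
mouse [0.79  0.123 0.022]
stapler [0.77  0.005 0.033]
```

```bash
python3 -c "
from rig import r
print(r.close_job())"
```

```text
the job is handed in; nothing more can be done
None
```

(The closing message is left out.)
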